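# Cull the bad square, then hold the good one home in the corner jig

### The arm

A 7-joint arm with a two-finger parallel gripper is mounted at the origin on a cart in front of the work surface, level with it; the furniture and walls round the work are solid. World frame = base frame: x ahead of the robot, y to its left, z up, the work surface at z = 0. Lengths are in m, angles in rad, forces in N, time in s.
With the tool pointing down it reaches from about 0.4 to 0.875 m from the base axis. Payload 19.3 kg.
Tool frame: the origin (TCP) lies midway between the tips of the shut fingers; the grasp point (between the pads) lies 19 mm behind it (bot.pinch_z is the distance from the TCP to the grasp point, in m); z points along the fingers, x is the direction in which the jaws open and shut, and the axes are right-handed (so a half turn about z gives the same grasp; the last joint's range is limited). The gripper opens to 85 mm and grips with 20 to 120 N. Pads are 22 mm wide; open, the fingers measure 114 mm over their backs; the gripper's body (76 mm by 85 mm) begins 54 mm behind the grasp point. The pads swing forward as they close: fully open they stand 13 mm farther back than shut.
Start: joints at [-1.261, 0.521, -0.036, 1.599, 0.021, 1.021, -0.113], TCP at [0.232, 0.58, 0.231] pointing down, gripper open.
Joint ranges: [-2.91, 2.91], [-0.3, 2.13], [-1.5, 1.42], [0.17, 2.43], [-1.26, 4.41], [0.16, 1.93], [-2.52, 2.52]. Speed limits (rad/s): [1.89, 1.89, 2.39, 2.39, 3.01, 3.01, 3.01].

### API

Orientations are given as [roll, pitch, yaw] about the fixed x, y, z axes, in that order (R = Rz(yaw) Ry(pitch) Rx(roll)).
In Python, from workcell import bot, grab_frame, camera_params, order gives the robot as it stands.
- The arm moves only by the tool apply_moves, never from a script. Its argument "commands" is a list of rows, each a list of 2 entries, a list of its own where there are three numbers: the shift along the tool's x, y, z in mm, then the turn, a rotation vector about the tool's x, y, z in degrees. In form: [[[dx, dy, dz], [rx, ry, rz]], ...]. A call has 1 to 5 rows; each row is the pose to reach, as a shift and turn from the pose measured when the call began, along the tool's axes at that moment; what a row does not reach only later rows make up. A row lasts 1/12 s, in which the tool goes at most 41.7 mm and 7.16 degrees, less where a joint would pass 70% of its speed; a pose out of reach is approached as far as the arm can. A call with a gripper value outside its range is refused whole. "gripper" is the opening, from 0 (shut) to 1 (fully open), set as the call begins (left out, the last holds). The fingers move at their own pace and stop on an object; "grip_force" is the grip in N (left out, the last holds). Time passes only in rows, so rows that repeat a pose let the fingers close. It gives the time, the measured TCP pose, the force and the opening at its end, in the units of the state.
- bot.observe(): the state, without advancing time (a new reading comes with each control period).
- grab_frame(name): name is "side" or "top"; returns (picture, depth): 384x512x3 uint8, red, green, blue; 384x512 float32, m along the optical axis (not along the pixel's ray), 0 where there is no reading.
- camera_params(name): a dict with "fx", "fy", "cx", "cy" (pixels), "rvec" (rotation vector, rad) and "tvec" (3), from world to camera coordinates, as OpenCV has them. Camera axes: x right, y down, z forward; pixel columns grow to the right and rows downward; lengths in m; the calibration is good to about 2 mm. A picture is of the moment at which its call begins. camera_params takes no time and is no camera call.
- order.job_done(): hands the job in, once; it reports no verdict.
The state is a dict: "clock": time; "qpos": joint angles; "qd": joint speeds; "joint_efforts": joint torques, N m; "position": TCP position; "tool_rot": TCP orientation; "force": force on the tool from outside, world axes, zero at the start; "moment": the same for the moment, N m; "grip_width": finger opening in m.
Only numpy, scipy, OpenCV 4.12 (cv2) and the standard library are available. Lean on these libraries where they do the work, as an engineer would, in place of code of your own. Each camera call takes 0.05 s, during which the arm holds its last target. There are 200 camera calls.

### The job

Two small engineer's squares lie on the bench; the one with a long bar-shaped brass tag on its stock is out of true, the one with a round brass tag is good. First lay the bar-tagged square flat in the shallow wooden reject tray and let go of it. Then take the round-tagged square by its stock, lay it flat on the plate of the corner jig, press it firmly, without ramming it, into the corner until the back of its stock touches both studs and its outer blade edge lies along the rail, and finish while still gripping it and holding it pressed there; leave the other things on the bench alone.

Things in the scene. Friction and masses are not known exactly. Their poses are not given: they have to be found in the camera images.
- good_square: steel engineer's square, flat, 0.16 kg; origin: underside, mid of 75 x 105 outline. Stock (grip across its 20 mm) x -37.5..37.5, y 32.5..52.5, z 0..14; blade x 18.5..37.5, y -52.5..32.5, z 6.5..8.5 mm. Outer faces: stock back y = +52.5, blade edge + stock end x = +37.5. Round brass tag, 17 mm across, 1.5 mm high, on top of the stock at x = -6: good.
- reject_square: steel engineer's square, flat, 0.16 kg; origin: underside, mid of 75 x 105 outline. Stock (grip across its 20 mm) x -37.5..37.5, y 32.5..52.5, z 0..14; blade x 18.5..37.5, y -52.5..32.5, z 6.5..8.5 mm. Outer faces: stock back y = +52.5, blade edge + stock end x = +37.5. Bar-shaped brass tag, 54 x 8 mm, 1.5 mm high, along the top of the stock: reject.
- reject_tray: shallow open wooden tray fixed on top of the grey stone slab (its top is 42 mm above the bench) on the right, 130 (x) x 165 (y) x 20 mm, walls 6 mm. Origin at the centre of its underside; the inner floor is about 6 mm higher.
- jig: corner jig fixed to the bench: aluminium plate 124 (x) x 156 (y) x 10 mm with a rail and two studs on top. Origin: centre of underside. With the square home, its axes point the same way as the jig's. Yaw is near 0: the rail is on the side away from the robot, the studs on the robot's left.
- rail: straight steel rail on the jig plate, 14 mm wide, 14 mm high, 134 mm long along the jig's y. Its flat working face is at jig x = +37.5 mm and looks to jig -x. Origin on the working face, at plate level, at jig y = -6 mm. The outer blade edge and stock end of the square bear on it.
- studs: two upright steel studs, 8 mm thick and 14 mm high, on the jig plate at jig x = -30 and +27 mm, y = +56.5 mm, so the back of the stock bears on them at jig y = +52.5 mm; the free gap of 49 mm between them leaves room for a finger. Origin between them (jig x = 0, y = +56.5 mm), at plate level.
- home (a point): point on the top of the jig plate (10 mm above the bench) where the origin of the good square lies when it is pushed home: jig x = 0, y = 0. Friction of the square on plate, rail and studs is 0.45 to 0.75, so it eats part of each push: rest it only lightly on the plate, push on the rail first with some 8 N while clear of the studs, then on the studs with some 16 N (40 N is too much).
- screwdriver_red: red-handled screwdriver, 198 mm long, lying near the front edge of the bench; leave alone. Origin at its middle.
- masking_tape: roll of masking tape, 96 mm across, 25 mm high, lying near the front edge on the right; leave alone. Origin at the centre of its underside.
- bench_vice: blue bench vice fixed at the front of the bench, about 170 x 125 mm on plan, up to 127 mm high, between robot and squares: carry things over it. Origin at its base. (Other obstacles: a shelf over the bench, underside z = 0.59 m, front edge x = 0.62 m: draw the wrist back before swinging sideways; a full-height post at x = 0.34, y = 0.39 m: fold the arm in to pass it.)
- brass_block: small brass block, 28 x 45 x 22 mm, lying behind the squares; leave alone. Origin at the centre of its underside.

How it is judged:
On the way, in this order (a step that is already met when the one before it is completed fails the run):
1. the bar-tagged square lies flat in the reject tray, let go (horizontal distance between reject_square and reject_tray below 0.05 m and z of reject_square in the frame of reject_tray below 0.01 m and angle between reject_square's own z axis and vertical below 0.08 rad and linear speed of reject_square below 0.03 m/s and contact force between the fingers and reject_square below 0.1 N), for 0.2 s.
2. the round-tagged square is pressed home against rail and studs (contact force between good_square and rail above 0.5 N and contact force between good_square and studs above 0.5 N and horizontal distance between good_square and home below 0.003 m and z of good_square in the frame of home below 0.003 m and angle between good_square's own z axis and vertical below 0.06 rad and angle between the x axis of good_square and the x axis of jig, either way round below 0.02 rad), for 0.2 s.
At the end, for the whole second after the job is handed in: The bar-tagged square lies flat and at rest in the reject tray, not touched. The gripper still grips the round-tagged square, which lies flat on the jig plate within 3 mm of home and within 0.02 rad of square to the jig, pressing on the rail and on the studs with at least 0.5 N each (all of step 1 and all of step 2 and contact force between the fingers and good_square above 3 N and linear speed of good_square below 0.02 m/s); the arm keeps its last pose, push and grip.
It fails at once if the good square is rammed into the rail or studs with more than 40 N (contact force between good_square and rail above 40 N or contact force between good_square and studs above 40 N).
It fails at once if a bystander (screwdriver, masking tape, brass block) is shifted more than 15 mm (distance of any of screwdriver_red, masking_tape, brass_block from where it was at the start of the episode above 0.015 m).
It also fails if it takes over 72 s, if anything falls off the work surface, if the arm or the gripper's body presses on something with over 40 N, if the wrist force passes 120 N, or if a joint passes its speed limit or range.

## Working session

There is one attempt and no reset: what is moved stays moved. The work goes in short steps, Python scripts to look and compute and a tool call to move; the robot and the scene stay as the last step left them, time stands still between calls to the robot, and variables do not carry over. Pictures are saved under pics/ and viewed, and the job is handed in when it is done.

Besides the shell and the picture viewer there is one more tool, called after "Call:" as name(argument=value, ...) on one line, values as JSON. apply_moves: Moves the arm, as the interface text tells. Its arguments: {"type":"object","properties":{"commands":{"type":"array"},"gripper":{"type":"number"},"grip_force":{"type":"number"}},"required":["commands"]}

```bash
ls; mkdir -p pics
python3 - <<'E'
from workcell import bot, grab_frame, camera_params
import cv2,numpy as np
s=bot.observe(); print(s, bot.pinch_z)
for n in("top","side"):
    im,d=grab_frame(n); cv2.imwrite(f"pics/{n}0.png",im[:,:,::-1]); np.savez(f"pics/{n}0.npz",im=im,d=d)
    print(n,camera_params(n))
E
```

```text
pics
{'clock': 0.0, 'qpos': array([-1.2612207 ,  0.52202292, -0.03635262,  1.59998091,  0.02117715,
        1.02115462, -0.11280128]), 'qd': array([-7.38330635e-04,  1.41117763e-03, -1.78364518e-05,  1.56301110e-03,
        1.03621052e-03,  1.22290432e-04, -1.64675675e-03]), 'joint_efforts': array([ 1.42465691e-03, -9.27094245e+01,  1.98051922e+00, -3.69940317e+01,
        1.79453212e-02,  8.06627126e-03, -8.53729375e-06]), 'position': array([0.23158265, 0.58013989, 0.23072962]), 'tool_rot': array([3.14153851e+00, 1.18070052e-03, 1.19101884e+00]), 'force': array([ 0.3239663 ,  1.21397629, -0.18851359]), 'moment': array([-0.03281738,  0.06847729, -0.01435339]), 'grip_width': 0.08549408179920599} 0.0187
top {'fx': 467.3411655749344, 'fy': 467.3411655749344, 'cx': 248.7588704318591, 'cy': 191.75179652044463, 'rvec': array([ 2.14526761, -2.12791902,  0.18859292]), 'tvec': array([-0.06557102,  0.51794136,  1.14729491])}
side {'fx': 383.8793157454025, 'fy': 383.8793157454025, 'cx': 251.8245697885812, 'cy': 189.43419811560022, 'rvec': array([-0.06887319,  2.7963031 , -1.4272662 ]), 'tvec': array([0.50534993, 0.11769561, 1.10160861])}
```

View pics/top0.png

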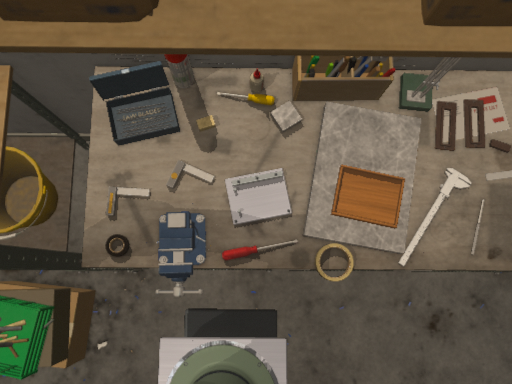

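View pics/side0.png

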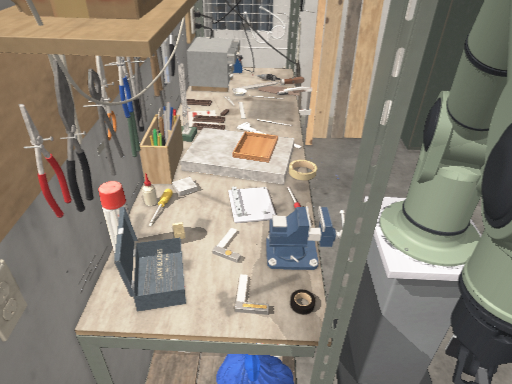

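```bash
cat > h.py <<'E'
import numpy as np,cv2
from workcell import bot, grab_frame, camera_params
def RT(n):
    c=camera_params(n); R=cv2.Rodrigues(c["rvec"])[0]; return c,R,np.array(c["tvec"])
def ray(n,u,v,z):
    """pixel -> world point on plane height z"""
    c,R,t=RT(n); d=R.T@np.array([(u-c["cx"])/c["fx"],(v-c["cy"])/c["fy"],1.]); o=-R.T@t
    return o+d*(z-o[2])/d[2]
def proj(n,P):
    c,R,t=RT(n); q=(R@np.atleast_2d(P).T).T+t
    return np.c_[q[:,0]/q[:,2]*c["fx"]+c["cx"],q[:,1]/q[:,2]*c["fy"]+c["cy"]]
def crop(im,x,y,w,h,k,f):
    cv2.imwrite(f,cv2.resize(im[y:y+h,x:x+w,::-1],None,fx=k,fy=k,interpolation=cv2.INTER_CUBIC))
def world(n,d):
    """world point of every depth pixel"""
    c,R,t=RT(n); v,u=np.mgrid[:d.shape[0],:d.shape[1]]
    p=np.stack([(u-c["cx"])/c["fx"]*d,(v-c["cy"])/c["fy"]*d,d],-1)
    return (p-t)@R
E
python3 - <<'E'
from h import *
f=np.load("pics/top0.npz");im=f["im"]
crop(im,95,150,130,75,6,"pics/a.png"); crop(im,215,155,90,80,7,"pics/b.png")
g=np.load("pics/side0.npz")["im"]; crop(g,200,170,130,150,4,"pics/c.png")
for p in [(92,197),(400,150)]: print(ray("top",*p,0))
E
```

```text
[0.50831834 0.35093526 0.        ]
[ 0.64360582 -0.46809126  0.        ]
```

View pics/a.png

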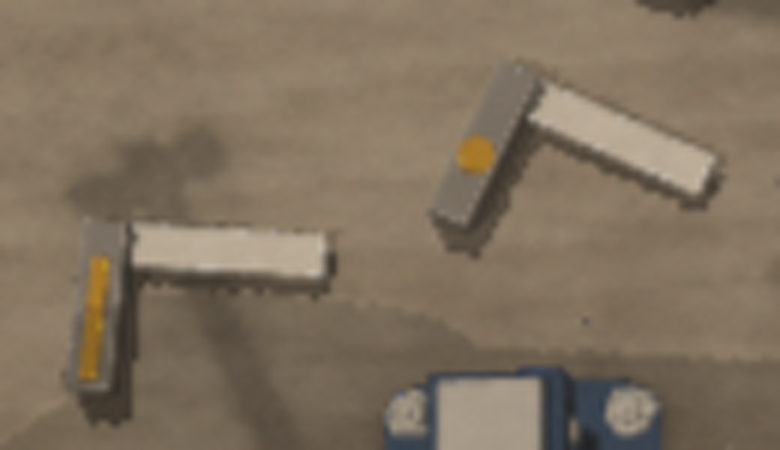

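View pics/b.png

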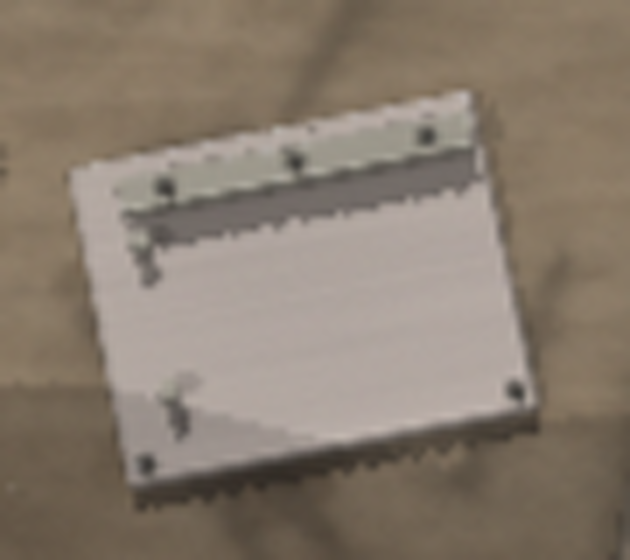

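View pics/c.png

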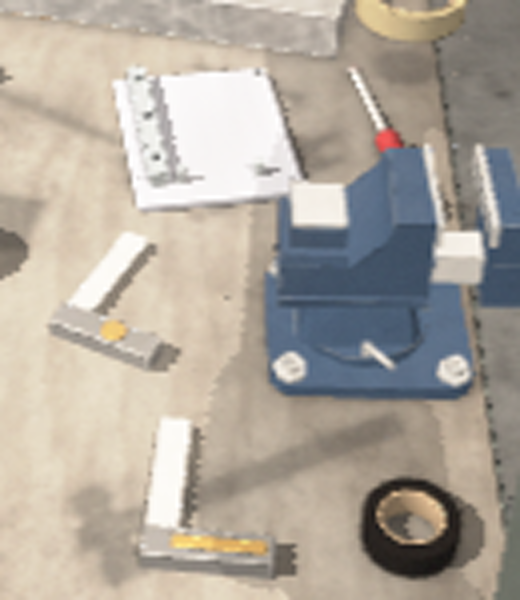

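```bash
cat >> h.py <<'E'
def fit(model,pts):
    """rigid 2D fit: returns origin x,y,yaw,rms"""
    A=np.array(model,float);B=np.array(pts)[:,:2];a=A.mean(0);b=B.mean(0)
    H=(A-a).T@(B-b); yaw=np.arctan2(H[0,1]-H[1,0],H[0,0]+H[1,1])
    R=np.array([[np.cos(yaw),-np.sin(yaw)],[np.sin(yaw),np.cos(yaw)]])
    o=b-R@a; return o,yaw,np.linalg.norm(B-(A@R.T+o),axis=1)
SQ=np.array([(37.5,52.5),(37.5,32.5),(-37.5,32.5),(-37.5,52.5),(37.5,32.5),(37.5,-52.5),(18.5,-52.5),(18.5,32.5)])/1e3
E
python3 - <<'E'
from h import *
def pts(n,L,k,ox,oy,zs): return [ray(n,(U+.5)/k-.5+ox,(V+.5)/k-.5+oy,z) for (U,V),z in zip(L,zs)]
zs=[.014]*4+[.0085]*4
rej=[(85,218),(128,222),(112,390),(70,382),(133,224),(327,232),(327,277),(133,268)]
good=[(515,62),(545,82),(466,226),(433,207),(551,84),(718,157),(697,195),(530,120)]
for n,L in(("rej",rej),("good",good)):
    o,y,r=fit(SQ,pts("top",L,6,95,150,zs)); print(n,o,y,(r*1e3).round(1))
J=np.array([(62,78),(62,-78),(-62,-78),(-62,78),(37.5,61),(37.5,-73)])/1e3
jig=[(70,170),(470,92),(537,408),(130,487),(122,213),(473,150)]
o,y,r=fit(J,pts("top",jig,7,215,155,[.01]*4+[.024]*2)); print("jig",o,y,(r*1e3).round(1))
d=np.load("pics/top0.npz")["d"]; W=world("top",d)
print("tray rim/floor", W[196,368],W[170,345],W[150,330]); print("post?",[ray("top",u,v,0.)[:2] for u,v in((80,250),(80,268))])
# tray inner: orange mask
im=np.load("pics/top0.npz")["im"];hsv=cv2.cvtColor(im,cv2.COLOR_RGB2HSV)
m=cv2.inRange(hsv,(5,120,60),(18,255,255));m[:,:320]=0;m[:,420:]=0;m[:155]=0;m[235:]=0
c=max(cv2.findContours(m,0,2)[0],key=cv2.contourArea);b=cv2.boxPoints(cv2.minAreaRect(c))
print("tray",b,[ray("top",*p,.062)[:2] for p in b], ray("top",*b.mean(0),.062))
E
```

```text
rej [0.4961181  0.25366092] -0.046514395897964946 [0.2 1.6 0.8 3.  1.  0.8 1.2 1.8]
good [0.55280659 0.09160582] -0.43564692031572533 [4.1 2.3 2.1 2.  2.  2.5 3.2 0.9]
jig [ 0.51395143 -0.08496638] 0.20016639787109464 [1.8 0.9 1.2 1.4 0.7 1.2]
tray rim/floor [ 0.50916161 -0.3639776   0.05007884] [ 0.57657416 -0.30781448  0.04795155] [ 0.63013797 -0.27117442  0.04393634]
post? [array([0.36954049, 0.37302376]), array([0.32368287, 0.36990751])]
tray [[329.86887 213.97173]
 [340.6951  163.77739]
 [406.7028  178.01436]
 [395.87656 228.2087 ]] [array([ 0.46097651, -0.26391787]), array([ 0.58954145, -0.29424776]), array([ 0.55417311, -0.46056187]), array([ 0.42676982, -0.42731153])] [ 0.5072382  -0.36152962  0.062     ]
```

Call:
apply_moves(commands=[[[-35,0,-5],[0,0,0]],[[-75,0,-15],[0,0,0]],[[-115,0,-25],[0,0,0]],[[-155,0,-35],[0,0,0]],[[-190,0,-40],[0,0,0]]], gripper=0.6)

```text
clock: 0.52
position: [0.1605, 0.4016, 0.2714]
tool_rot: [3.141, 0.001, 1.191]
force: [0.1, -0.1, 0.3]
grip_width: 0.0514
```

Call:
apply_moves(commands=[[[-30,0,0],[0,0,0]],[[-40,0,0],[0,0,0]],[[-40,0,0],[0,0,0]]])

```text
clock: 0.77
position: [0.1451, 0.3625, 0.2718]
tool_rot: [3.141, 0.0, 1.191]
force: [0.3, 1.4, 1.0]
grip_width: 0.0513
```

Call:
apply_moves(commands=[[[-3,40,0],[0,0,0]],[[-9,78,0],[0,0,0]],[[-18,114,0],[0,0,0]],[[-31,150,0],[0,0,0]],[[-46,184,0],[0,0,0]]])

```text
clock: 1.18
position: [0.3009, 0.2509, 0.2719]
tool_rot: [3.141, 0.0, 1.191]
force: [0.7, 0.6, -0.4]
grip_width: 0.051
```

```bash
cat >> h.py <<'E'
from scipy.spatial.transform import Rotation as Ro
def togo(pos,yaw):
    """shift (mm) and turn (deg) in tool axes to reach pos, tool down with yaw"""
    s=bot.observe(); R=Ro.from_euler("xyz",s["tool_rot"]); T=Ro.from_euler("xyz",[np.pi,0,yaw])
    print("at",s["position"].round(4),s["tool_rot"].round(3),"F",s["force"].round(1),"q",s["qpos"].round(2))
    print("go",(R.inv().apply(np.array(pos)-s["position"])*1e3).round(1),(R.inv()*T).as_rotvec(degrees=True).round(2))
def sqpt(o,yaw,x,y): return np.array(o)+[np.cos(yaw)*x-np.sin(yaw)*y,np.sin(yaw)*x+np.cos(yaw)*y]
E
python3 - <<'E'
from h import *
p=sqpt((.4961,.2537),-.05,0.001,.0425); print(p)
togo([*p,.12],1.52)
E
```

```text
[0.49922286 0.29609691]
at [0.3009 0.2509 0.2719] [3.141 0.    1.191] F [ 0.7  0.6 -0.4] q [-0.98  0.09  0.14  2.12 -0.01  0.94  0.36]
go [115.5 167.3 151.9] [  0.04   0.03 -18.84]
```

Call:
apply_moves(commands=[[[12,30,5],[0,0,-3.5]],[[30,60,20],[0,0,-7]],[[50,90,35],[0,0,-11]],[[72,115,50],[0,0,-15]],[[94,140,75],[0,0,-18.8]]], gripper=0.65)

```text
clock: 1.6
position: [0.469, 0.2872, 0.1966]
tool_rot: [3.139, -0.001, 1.522]
force: [0.9, 0.3, 1.0]
grip_width: 0.0556
```

Run:
```python
from h import *
togo([.4992,.2961,.09],1.52)
```

```text
at [0.469  0.2872 0.1966] [ 3.139e+00 -1.000e-03  1.522e+00] F [0.9 0.3 1. ] q [-0.77  0.45  0.15  1.84 -0.08  0.85  0.94]
go [ 10.3  29.5 106.7] [ 0.14 -0.03  0.14]
```

Call:
apply_moves(commands=[[[4,10,38],[0,0,0]],[[7,20,75],[0,0,0]],[[10,28,105],[0,0,0]],[[10.3,29.5,128],[0,0,0.1]],[[10.3,29.5,128],[0,0,0.1]]])

```text
clock: 2.02
position: [0.4981, 0.295, 0.0635]
tool_rot: [-3.139, 0.004, 1.521]
force: [-1.1, -0.9, -0.2]
grip_width: 0.0558
```

Run:
```python
from h import *
togo([.4992,.2961,.003],1.52)
im,d=grab_frame("top");crop(im,85,150,100,90,7,"pics/d.png")
im,d=grab_frame("side");crop(im,200,220,130,120,6,"pics/e.png")
```

```text
at [0.4981 0.295  0.0635] [-3.139  0.004  1.521] F [-1.1 -0.9 -0.2] q [-0.72  0.68  0.11  1.85 -0.12  0.62  0.99]
go [ 1.4  1.3 60.5] [-0.15  0.22  0.03]
```

View pics/d.png

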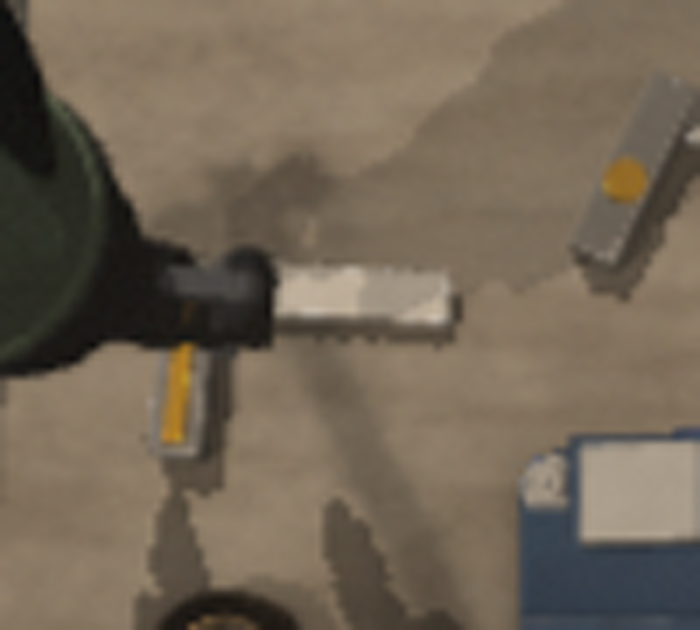

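View pics/e.png

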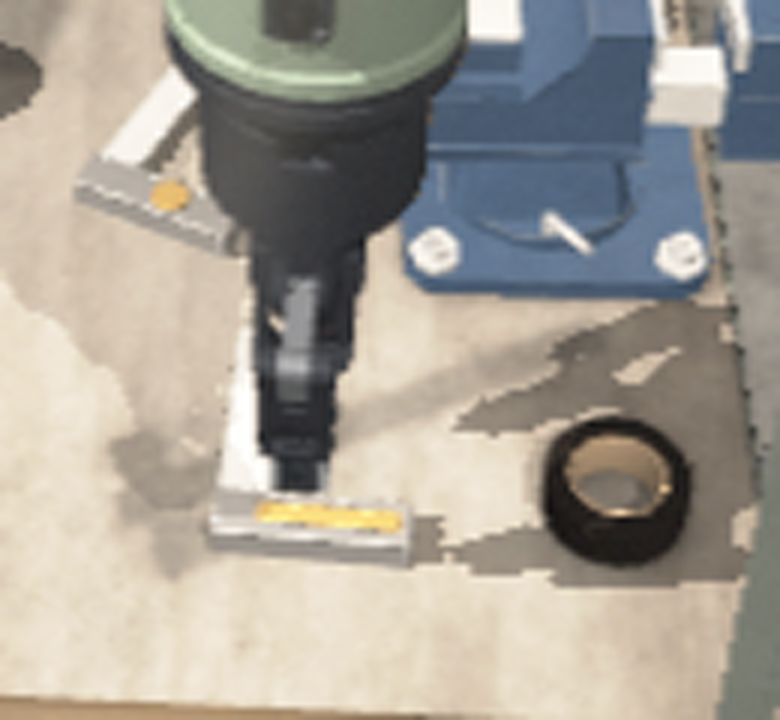

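Call:
apply_moves(commands=[[[1,-2,20],[0,0,0]],[[1.4,-3,45],[0,0,0]],[[1.4,-3,58],[0,0,0]],[[1.4,-3,59],[-0.1,0.2,0]],[[1.4,-3,59],[-0.1,0.2,0]]])

```text
clock: 2.53
position: [0.4968, 0.2976, 0.0101]
tool_rot: [3.138, -0.003, 1.521]
force: [0.0, 0.7, 0.4]
grip_width: 0.0554
```

Call:
apply_moves(commands=[[[0,0,0],[0,0,0]],[[0,0,0],[0,0,0]],[[0,0,0],[0,0,0]],[[0,0,0],[0,0,0]],[[0,0,0],[0,0,0]]], gripper=0.1, grip_force=70)

```text
clock: 2.95
position: [0.4975, 0.298, 0.0115]
tool_rot: [3.137, -0.004, 1.52]
force: [-2.7, -2.3, 15.6]
grip_width: 0.0164
```

Run:
```python
from h import *
togo([.4992,.2961,.003],1.52); print(bot.observe()["grip_width"])
```

```text
at [0.4975 0.298  0.0115] [ 3.137 -0.004  1.52 ] F [-2.7 -2.3 15.6] q [-0.71  0.77  0.09  1.86 -0.13  0.51  0.99]
go [-1.8  1.8  8.5] [ 0.28 -0.25  0.02]
0.01642239097129214
```

Run:
```python
from h import *
im,d=grab_frame("top");crop(im,85,150,100,90,7,"pics/f.png")
im,d=grab_frame("side");crop(im,200,220,130,120,6,"pics/g.png")
print(bot.observe())
```

```text
{'clock': 3.05, 'qpos': array([-0.70527283,  0.76519987,  0.09083681,  1.86316394, -0.12902295,
        0.51225613,  0.99301888]), 'qd': array([ 6.16168744e-04,  1.09299626e-03,  5.64626367e-04,  8.79011791e-04,
        7.57140785e-05, -1.06504141e-03,  9.90025338e-04]), 'joint_efforts': array([-2.26342276e-02, -8.97708249e+01,  5.74537352e+00, -2.02348173e+01,
       -1.68357964e-02, -1.05892383e+00, -1.06356633e-02]), 'position': array([0.49747719, 0.29797212, 0.01149649]), 'tool_rot': array([ 3.13666417, -0.00436822,  1.52050412]), 'force': array([-2.03412967, -1.63703612, 16.74757036]), 'moment': array([-0.35534238,  0.63814494,  0.03240464]), 'grip_width': 0.016790636750662863}
```

View pics/f.png

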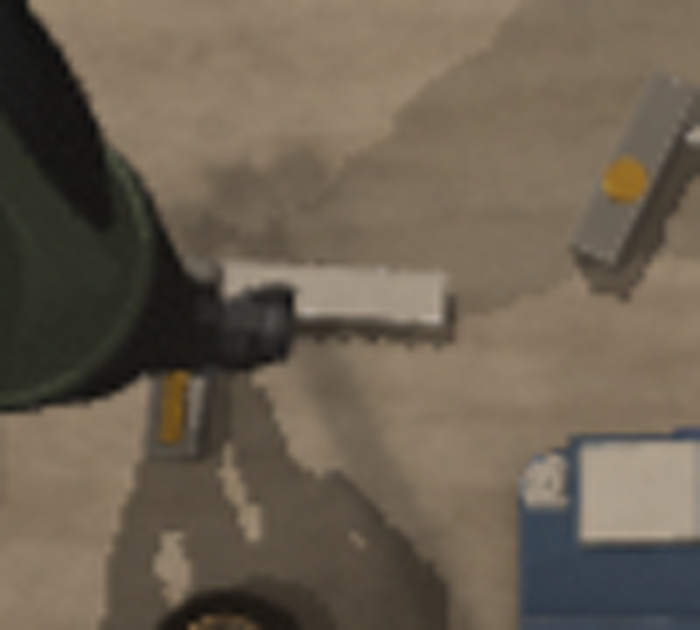

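View pics/g.png

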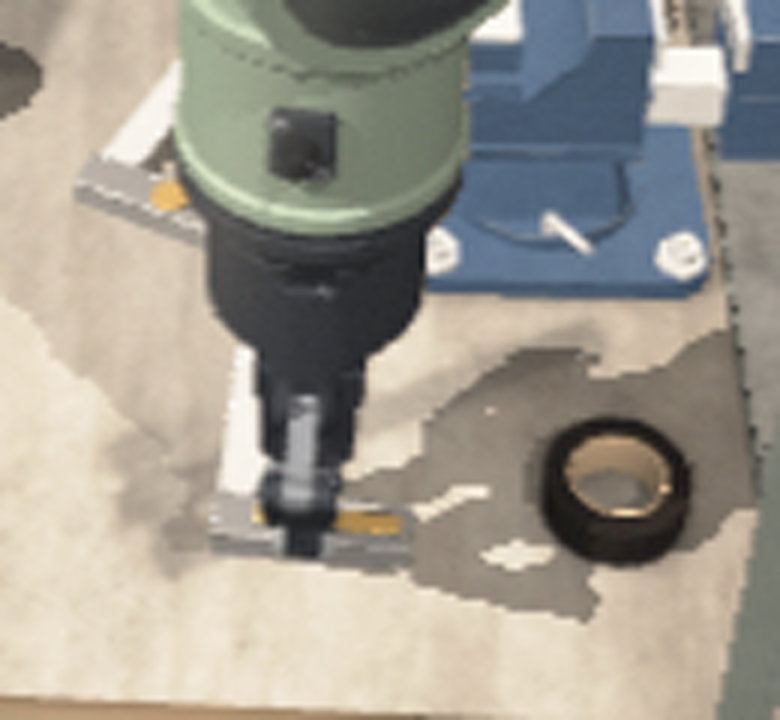

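Call:
apply_moves(commands=[[[0,0,-5],[0,0,0]],[[0,0,-15],[0,0,0]],[[0,0,-30],[0,0,0]],[[0,0,-40],[0,0,0]],[[0,0,-40],[0,0,0]]])

```text
clock: 3.47
position: [0.4983, 0.2984, 0.054]
tool_rot: [3.134, -0.006, 1.52]
force: [0.3, 0.6, -2.0]
grip_width: 0.016
```

Run:
```python
from h import *
im,d=grab_frame("top");crop(im,85,150,100,90,7,"pics/f2.png")
im,d=grab_frame("side");crop(im,200,220,130,120,6,"pics/g2.png")
print(bot.observe())
```

```text
{'clock': 3.5667, 'qpos': array([-0.71510506,  0.69773073,  0.10454368,  1.8571958 , -0.12219628,
        0.5853212 ,  0.98721639]), 'qd': array([ 0.00112268,  0.02155822, -0.00365631,  0.00760017, -0.00100988,
       -0.00573646,  0.00231351]), 'joint_efforts': array([ 4.17908037e-02, -9.87416768e+01,  6.78670406e+00, -2.53276992e+01,
        4.55569394e-02,  1.31964236e-01, -1.75605813e-02]), 'position': array([0.49740331, 0.29799563, 0.05193466]), 'tool_rot': array([ 3.13600229, -0.00495414,  1.52059584]), 'force': array([ 0.07664515, -0.11131055, -2.41911144]), 'moment': array([-0.00239027, -0.02990614, -0.04693764]), 'grip_width': 0.016248103139762958}
```

View pics/f2.png

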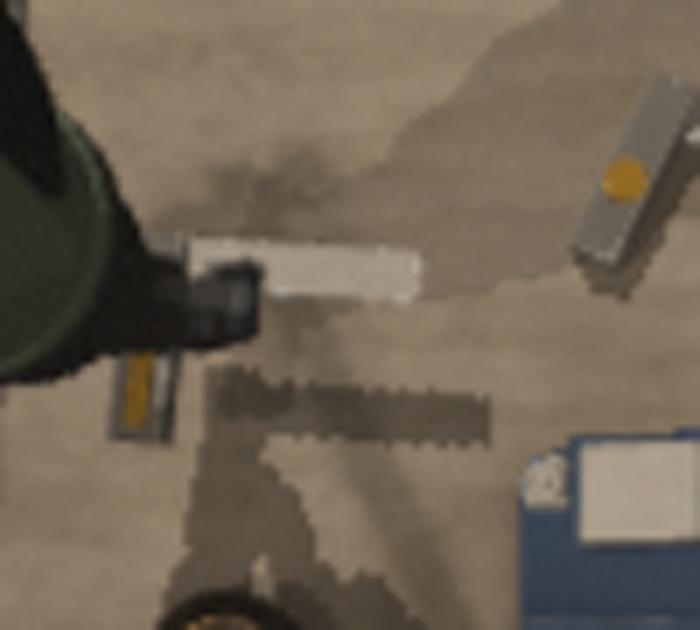

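View pics/g2.png

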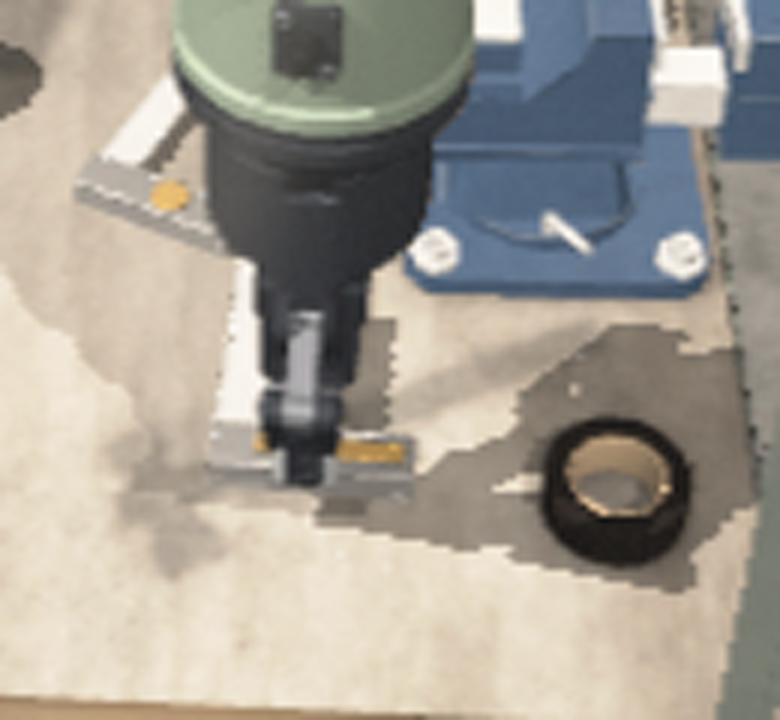

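Call:
apply_moves(commands=[[[0,0,-38],[0,0,0]],[[0,0,-78],[0,0,0]],[[-10,-4,-116],[0,0,0]],[[-30,-10,-150],[0,0,0]],[[-62,-20,-170],[0,0,0]]])

```text
clock: 3.98
position: [0.4739, 0.238, 0.224]
tool_rot: [3.134, -0.007, 1.523]
force: [1.0, -0.1, -1.7]
grip_width: 0.0162
```

Call:
apply_moves(commands=[[[-38,-6,0],[0,0,0]],[[-77,-12,0],[0,0,0]],[[-116,-14,0],[0,0,0]],[[-155,-14,0],[0,0,0]],[[-195,-14,0],[0,0,0]]])

```text
clock: 4.4
position: [0.4498, 0.0423, 0.2221]
tool_rot: [3.134, -0.007, 1.524]
force: [1.3, -0.2, -1.7]
grip_width: 0.0158
```

Call:
apply_moves(commands=[[[-40,2,0],[0,0,0]],[[-80,4,0],[0,0,2]],[[-120,6,0],[0,0,4]],[[-160,10,0],[0,0,6]],[[-200,14,0],[0,0,8]]])

```text
clock: 4.82
position: [0.4538, -0.16, 0.2203]
tool_rot: [3.136, -0.008, 1.383]
force: [1.2, 1.3, -2.0]
grip_width: 0.016
```

Run:
```python
from h import *
togo([.5134,-.3297,.16],1.341)
```

```text
at [ 0.4538 -0.16    0.2203] [ 3.136 -0.008  1.383] F [ 1.2  1.3 -2. ] q [-0.05  0.32  0.34  2.   -0.15  0.84  1.76]
go [-156.1   89.9   59.6] [ 0.33 -0.49  2.39]
```

Call:
apply_moves(commands=[[[-32,18,0],[0,0,0.5]],[[-65,38,5],[0.1,-0.2,1]],[[-98,58,15],[0.2,-0.3,1.5]],[[-130,76,30],[0.3,-0.5,2]],[[-156,90,55],[0.3,-0.5,2.4]]])

```text
clock: 5.23
position: [0.5145, -0.3327, 0.1645]
tool_rot: [3.139, 0.001, 1.34]
force: [1.1, 0.8, -1.6]
grip_width: 0.0163
```

Call:
apply_moves(commands=[[[0,0,25],[0,0,0]],[[0,0,45],[0,0,0]],[[0,0,55],[0,0,0]],[[0,0,55],[0,0,0]]])

```text
clock: 5.57
position: [0.5134, -0.332, 0.1069]
tool_rot: [-3.14, 0.0, 1.34]
force: [-0.6, 0.3, -1.4]
grip_width: 0.0161
```

Run:
```python
from h import *
im,d=grab_frame("top");crop(im,315,140,110,100,7,"pics/t1.png")
im,d=grab_frame("side");crop(im,210,110,110,90,7,"pics/t2.png")
togo([.5134,-.3297,.061],1.341)
```

```text
at [ 0.5148 -0.3327  0.1099] [3.139e+00 1.000e-03 1.340e+00] F [ 0.4 -0.2 -1.1] q [ 0.27  0.67  0.31  1.75 -0.28  0.76  2.06]
go [ 2.7 -2.1 48.9] [ 0.15  0.08 -0.05]
```

View pics/t1.png

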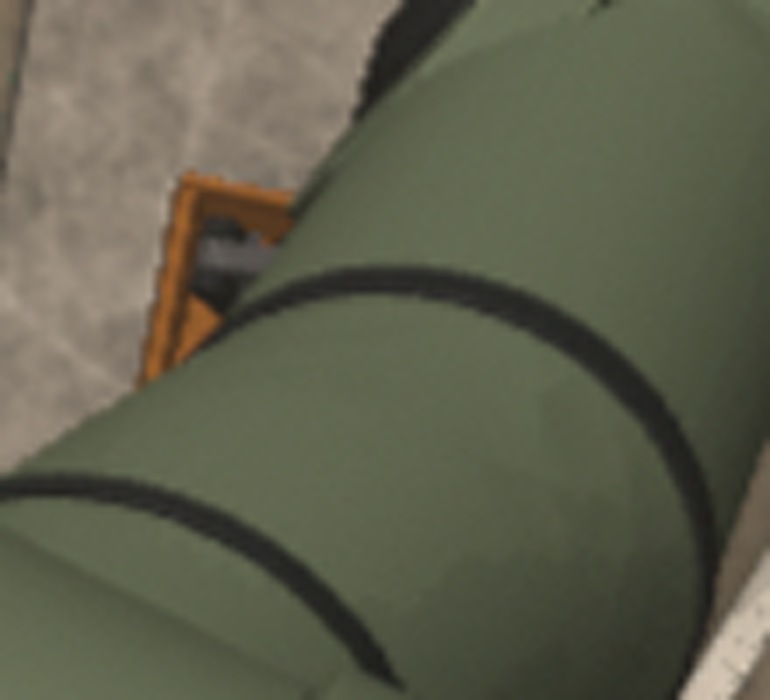

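View pics/t2.png

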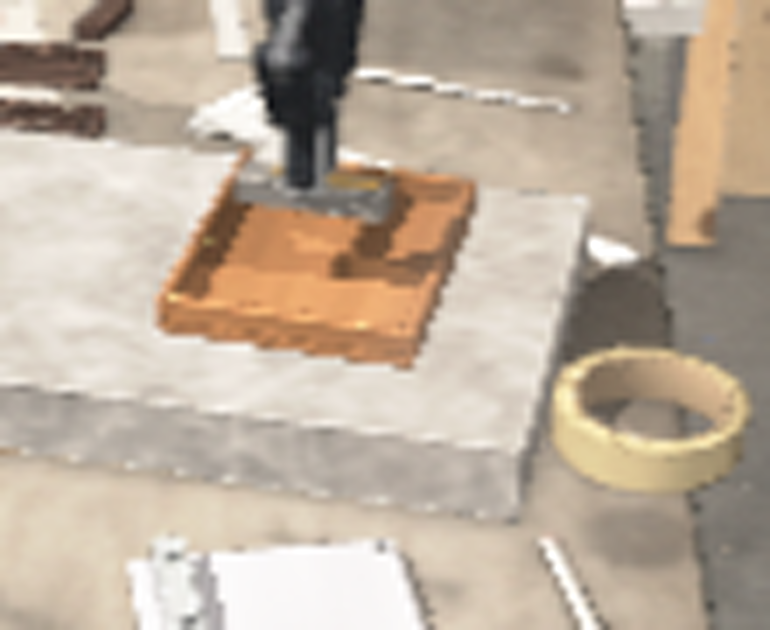

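Call:
apply_moves(commands=[[[1,-1,20],[0,0,0]],[[2,-2,35],[0,0,0]],[[2.5,-2,42],[0,0,0]],[[2.5,-2,46],[0,0,0]],[[2.5,-2,48],[0,0,0]]])

```text
clock: 6.08
position: [0.514, -0.33, 0.0626]
tool_rot: [3.138, 0.002, 1.34]
force: [-0.7, -0.5, -2.5]
grip_width: 0.0159
```

Call:
apply_moves(commands=[[[0,0,0],[0,0,0]],[[0,0,0],[0,0,0]]])

```text
clock: 6.25
position: [0.5145, -0.3303, 0.0636]
tool_rot: [3.137, 0.002, 1.34]
force: [-0.2, 0.0, -1.4]
grip_width: 0.0162
```

Call:
apply_moves(commands=[[[0,0,2],[0,0,0]],[[0,0,4],[0,0,0]],[[0,0,4],[0,0,0]]])

```text
clock: 6.5
position: [0.515, -0.3306, 0.06]
tool_rot: [3.136, 0.002, 1.34]
force: [-0.3, 0.7, 2.3]
grip_width: 0.0165
```

Call:
apply_moves(commands=[[[0,0,0.5],[0,0,0]],[[0,0,0.5],[0,0,0]],[[0,0,0.5],[0,0,0]],[[0,0,-2],[0,0,0]],[[0,0,-10],[0,0,0]]], gripper=0.43)

```text
clock: 6.92
position: [0.5144, -0.3303, 0.0695]
tool_rot: [3.137, 0.002, 1.34]
force: [-0.6, -0.1, -0.4]
grip_width: 0.0369
```

Call:
apply_moves(commands=[[[0,0,-30],[0,0,0]],[[0,0,-70],[0,0,0]],[[0,0,-105],[0,0,0]],[[15,0,-140],[0,0,0]],[[40,-20,-165],[0,0,0]]])

```text
clock: 7.33
position: [0.505, -0.2883, 0.2379]
tool_rot: [3.133, 0.004, 1.338]
force: [1.6, 1.3, 1.3]
grip_width: 0.0367
```

Call:
apply_moves(commands=[[[35,-15,0],[0,0,0]],[[72,-30,0],[0,0,0]],[[108,-45,0],[0,0,0]],[[146,-55,0],[0,0,0]],[[184,-65,0],[0,0,0]]])

```text
clock: 7.75
position: [0.4835, -0.0927, 0.2375]
tool_rot: [3.132, 0.003, 1.338]
force: [1.2, 0.7, -0.2]
grip_width: 0.0365
```

Run:
```python
from h import *
im,d=grab_frame("top");crop(im,315,140,110,100,7,"pics/t3.png")
im,d=grab_frame("side");crop(im,210,110,110,90,7,"pics/t4.png")
p=sqpt((.5528,.0916),-.436,-.0015,.0425); print(p)
togo([*p,.1],1.135)
```

```text
[0.5693888  0.13075752]
at [ 0.4843 -0.0883  0.2372] [3.133e+00 2.000e-03 1.346e+00] F [ 0.3 -1.   0.9] q [-0.22  0.31  0.35  1.96 -0.14  0.89  1.54]
go [232.8  32.9 137.1] [ 0.5   0.04 12.07]
```

View pics/t3.png

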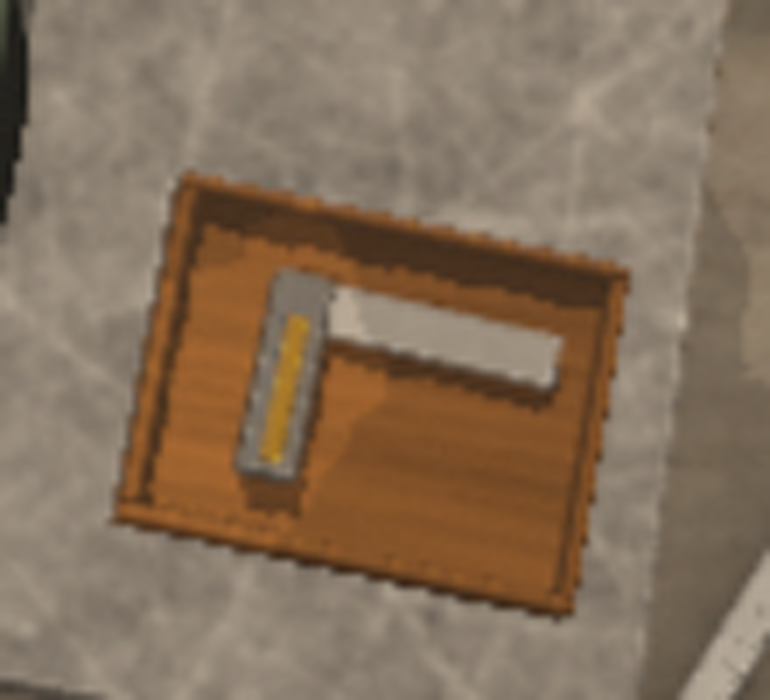

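View pics/t4.png

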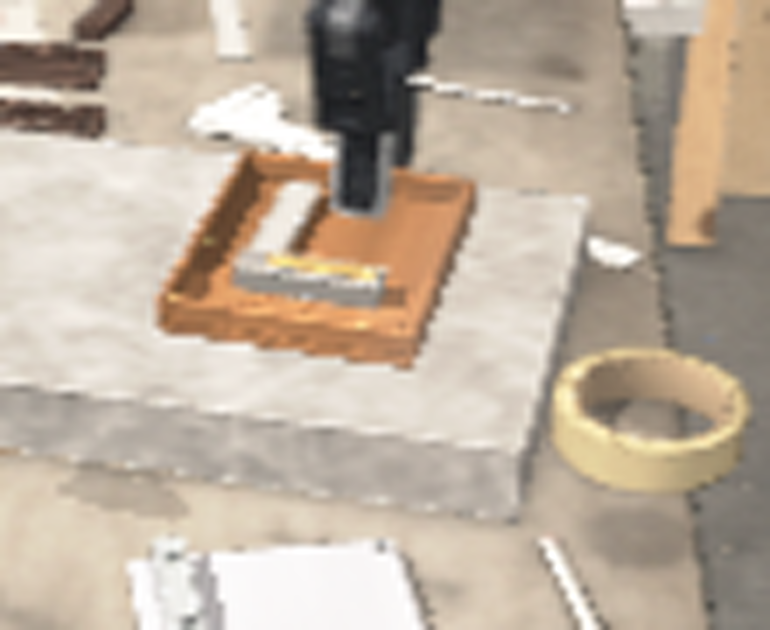

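Run:
```python
from h import *
for n,box in(("top",(160,155,225,195)),("side",(205,225,245,265))):
    im=np.load(f"pics/{n}0.npz")["im"];hsv=cv2.cvtColor(im,cv2.COLOR_RGB2HSV)
    m=cv2.inRange(hsv,(10,120,100),(28,255,255));x0,y0,x1,y1=box;k=np.zeros_like(m);k[y0:y1,x0:x1]=m[y0:y1,x0:x1]
    v,u=np.nonzero(k);print(n,len(u),u.mean(),v.mean(),ray(n,u.mean(),v.mean(),.0155))
    if n=="top":
        g=im.min(2);k=np.zeros_like(m);k[y0:y1,x0:x1]=(g[y0:y1,x0:x1]>150)*255
        c=max(cv2.findContours(k,0,2)[0],key=cv2.contourArea);r=cv2.minAreaRect(c);b=cv2.boxPoints(r)
        W=np.array([ray("top",*p,.0085)[:2] for p in b]);print(r,W.round(4),W.mean(0))
        L=max([(W[1]-W[0]),(W[2]-W[1])],key=np.linalg.norm);print("yaw mod pi",np.arctan2(L[1],L[0])-np.pi/2)
```

```text
top 31 173.70967741935485 175.29032258064515 [0.5654016  0.13566803 0.0155    ]
((194.0515594482422, 171.13401794433594), (13.402568817138672, 5.2798004150390625), 23.96249008178711) [[0.5792 0.1025]
 [0.5923 0.0972]
 [0.5779 0.0644]
 [0.5648 0.0698]] [0.57855144 0.08345693]
yaw mod pi -3.5564660374584527
side 16 227.9375 252.3125 [0.56276086 0.13619718 0.0155    ]
```

Call:
apply_moves(commands=[[[38,5,0],[0,0,2]],[[76,10,5],[0,0,4]],[[114,15,15],[0.2,0,6]],[[152,21,25],[0.4,0,9]],[[190,26,40],[0.5,0,11.2]]], gripper=0.6)

```text
clock: 8.27
position: [0.5535, 0.0926, 0.1982]
tool_rot: [3.14, -0.001, 1.147]
force: [2.0, -0.5, 0.5]
grip_width: 0.0512
```

Run:
```python
from h import *
togo([.568,.134,.07],1.15)
```

```text
at [0.5535 0.0926 0.1982] [ 3.140e+00 -1.000e-03  1.147e+00] F [ 2.  -0.5  0.5] q [-0.51  0.48  0.33  1.82 -0.19  0.87  1.06]
go [ 43.6  -4.  128.2] [ 0.09 -0.05 -0.17]
```

Call:
apply_moves(commands=[[[18,-2,35],[0,0,0]],[[36,-4,70],[0,0,0]],[[43.6,-4,105],[0,0,0]],[[43.6,-4,128],[0,0,0]],[[43.6,-4,128],[0.1,0,0]]])

```text
clock: 8.68
position: [0.5658, 0.1338, 0.0664]
tool_rot: [-3.137, 0.003, 1.148]
force: [-1.4, -1.2, 0.0]
grip_width: 0.0512
```

Run:
```python
from h import *
im,d=grab_frame("top");crop(im,145,140,90,70,8,"pics/k1.png")
im,d=grab_frame("side");crop(im,190,210,80,80,8,"pics/k2.png")
togo([.568,.134,.015],1.15)
```

```text
at [0.5682 0.1333 0.0709] [-3.141 -0.     1.146] F [ 0.8 -0.7  0.5] q [-0.51  0.69  0.25  1.84 -0.27  0.65  1.05]
go [ 0.6 -0.4 55.9] [-0.02 -0.01 -0.21]
```

View pics/k1.png

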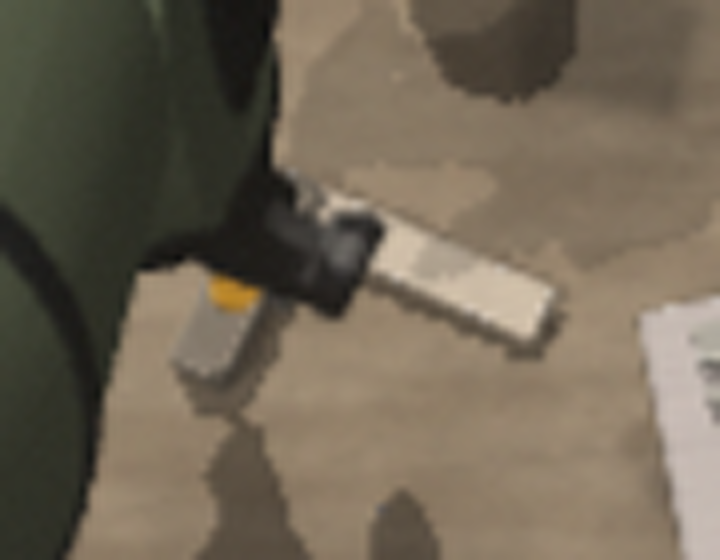

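View pics/k2.png

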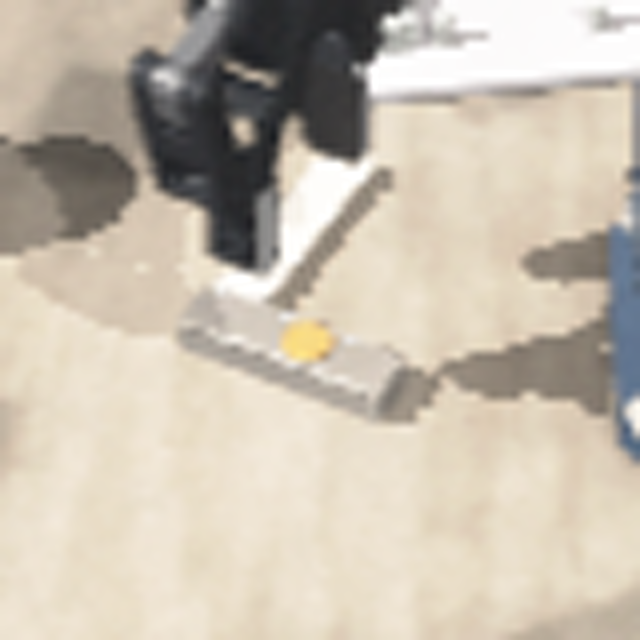

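Call:
apply_moves(commands=[[[0.6,0,20],[0,0,0]],[[0.6,0,40],[0,0,0]],[[0.6,0,52],[0,0,-0.2]],[[0.6,0,56],[0,0,-0.2]],[[0.6,0,56],[0,0,-0.2]]])

```text
clock: 9.2
position: [0.5687, 0.1335, 0.0155]
tool_rot: [-3.141, -0.0, 1.149]
force: [-0.6, -0.4, 0.1]
grip_width: 0.0511
```

Call:
apply_moves(commands=[[[0,0,0],[0,0,0]],[[0,0,0],[0,0,0]],[[0,0,0],[0,0,0]],[[0,0,0],[0,0,0]],[[0,0,0],[0,0,0]]], gripper=0.1, grip_force=80)

```text
clock: 9.62
position: [0.5689, 0.1336, 0.0159]
tool_rot: [3.141, -0.001, 1.149]
force: [0.6, -0.2, -0.4]
grip_width: 0.0082
```

Run:
```python
from h import *
s=bot.observe();print(s["position"],s["tool_rot"],s["force"],s["grip_width"])
im,d=grab_frame("top");crop(im,145,140,90,70,8,"pics/k3.png")
im,d=grab_frame("side");crop(im,190,210,80,80,8,"pics/k4.png")
```

```text
[0.56886553 0.13364189 0.01594358] [ 3.14140598e+00 -6.27384919e-04  1.14937176e+00] [ 0.5904207  -0.17227003 -0.41686797] 0.008236878643997376
```

View pics/k4.png

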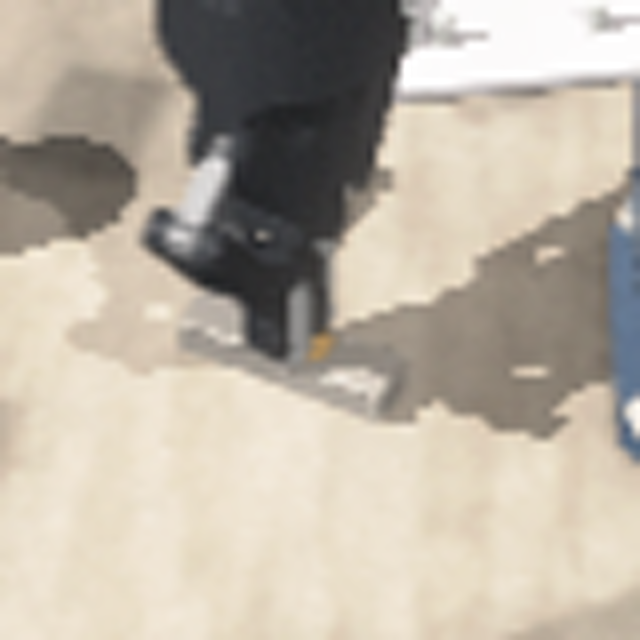

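Call:
apply_moves(commands=[[[0,0,0],[0,0,0]],[[0,0,0],[0,0,0]],[[0,0,0],[0,0,0]],[[0,0,0],[0,0,0]],[[0,0,5],[0,0,0]]], gripper=0.6)

```text
clock: 10.13
position: [0.5693, 0.1337, 0.0113]
tool_rot: [3.141, -0.001, 1.149]
force: [0.7, 0.2, -0.6]
grip_width: 0.0509
```

Call:
apply_moves(commands=[[[0,0,5],[0,0,0]],[[0,0,9],[0,0,0]],[[0,0,9],[0,0,0]],[[0,0,9],[0,0,0]]])

```text
clock: 10.47
position: [0.569, 0.1336, 0.0018]
tool_rot: [3.141, -0.001, 1.149]
force: [0.7, 0.1, 0.4]
grip_width: 0.0514
```

Call:
apply_moves(commands=[[[0,0,-2],[0,0,0]],[[0,0,-2],[0,0,0]]])

```text
clock: 10.63
position: [0.5692, 0.1336, 0.0042]
tool_rot: [3.141, -0.001, 1.149]
force: [0.6, 0.5, 0.6]
grip_width: 0.0515
```

Call:
apply_moves(commands=[[[0,0,0],[0,0,0]],[[0,0,0],[0,0,0]],[[0,0,0],[0,0,0]],[[0,0,0],[0,0,0]],[[0,0,0],[0,0,0]]], gripper=0.1, grip_force=80)

```text
clock: 11.05
position: [0.5693, 0.1336, 0.0047]
tool_rot: [3.141, -0.001, 1.149]
force: [-2.4, 0.2, 9.5]
grip_width: 0.0177
```

Call:
apply_moves(commands=[[[0,0,0],[0,0,0]]])

```text
clock: 11.13
position: [0.5693, 0.1336, 0.0049]
tool_rot: [3.141, -0.001, 1.149]
force: [0.5, -0.7, -1.7]
grip_width: 0.0174
```

Call:
apply_moves(commands=[[[0,0,-10],[0,0,0]],[[0,0,-40],[0,0,0]],[[0,0,-80],[0,0,0]],[[0,0,-120],[0,0,0]],[[0,0,-120],[0,0,0]]])

```text
clock: 11.55
position: [0.5722, 0.1339, 0.1323]
tool_rot: [3.134, -0.007, 1.148]
force: [2.0, -0.0, -0.8]
grip_width: 0.0176
```

Run:
```python
from h import *
im=np.load("pics/top0.npz")["im"]; g=cv2.cvtColor(im,cv2.COLOR_RGB2GRAY).astype(float)
# sub-pixel edges of the plate: sample across each nominal edge, take steepest gradient
from scipy.ndimage import map_coordinates
o=np.array([.51395,-.08497]);yw=.2
def edge(p0,p1,nrm,z,half=.008):
    out=[]
    for t in np.linspace(.08,.92,30):
        q=np.array(p0)*(1-t)+np.array(p1)*t; ss=np.linspace(-half,half,65)
        P=np.array([[*sqpt(o,yw,*(q+np.array(nrm)*s)),z] for s in ss]); uv=proj("top",P)
        v=map_coordinates(g,[uv[:,1],uv[:,0]],order=1); dv=np.gradient(np.convolve(v,np.ones(9)/9,"same"))[8:-8]
        i=np.abs(dv).argmax(); s=ss[8:-8][i]; out.append([*(q+np.array(nrm)*s)])
    out=np.array(out); d=out[:,0]*nrm[0]+out[:,1]*nrm[1]; a=out[:,1]*nrm[0]-out[:,0]*nrm[1]
    for _ in range(3):
        f=np.polyfit(a,d,1); r=d-np.polyval(f,a); k=abs(r)<=np.percentile(abs(r),75); a,d=a[k],d[k]
    return f,np.std(d-np.polyval(f,a))
x,y=.062,.078
for n,e in dict(far=((x,-y),(x,y),(1,0),.01),near=((-x,-y),(-x,y),(1,0),.01),left=((-x,y),(x,y),(0,1),.01),right=((-x,-y),(x,-y),(0,1),.01),railtop=((.0375,-.073),(.0375,.061),(1,0),.024)).items():
    f,s=edge(*e); print(n,"slope",f[0].round(4),"offset mm",(f[1]*1e3).round(2),"std",(s*1e3).round(2))
im,d=grab_frame("top");cv2.imwrite("pics/m1.png",im[140:230,140:240,::-1].repeat(7,0).repeat(7,1))
im,d=grab_frame("side");crop(im,180,150,110,100,7,"pics/m2.png")
s=bot.observe();print(s["position"],s["tool_rot"],s["force"],s["grip_width"],s["qpos"])
```

```text
far slope -0.0023 offset mm 61.82 std 0.27
near slope -0.0046 offset mm -60.36 std 0.26
left slope -0.0087 offset mm 77.44 std 0.31
right slope -0.0017 offset mm -76.55 std 0.29
railtop slope -0.0025 offset mm 38.94 std 0.28
[0.56988711 0.13390447 0.12702351] [ 3.13862121 -0.00377879  1.14913153] [ 0.04216222  0.40701783 -2.90832502] 0.01755602449332108 [-0.5335476   0.60794392  0.29032252  1.81301322 -0.24341212  0.75064577
  1.03491837]
```

View pics/m2.png

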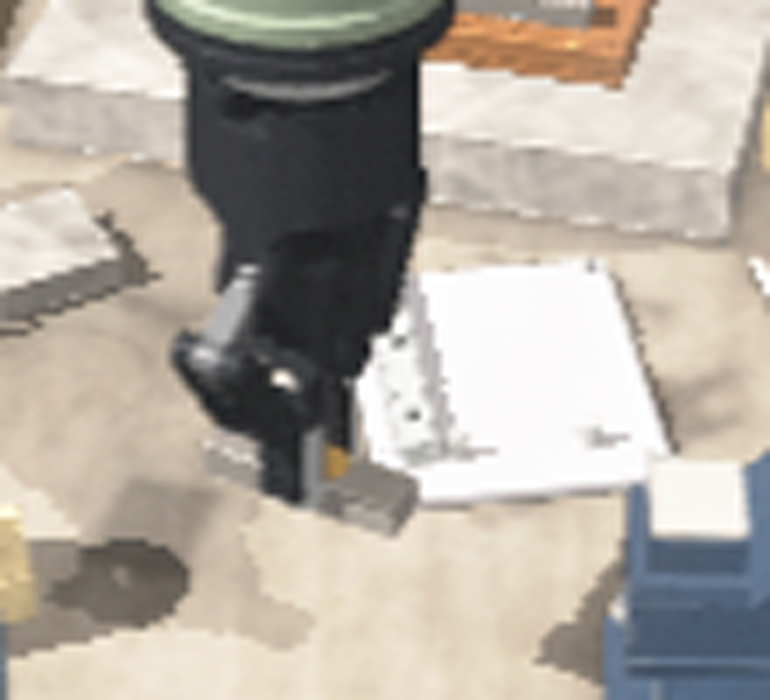

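View pics/m1.png

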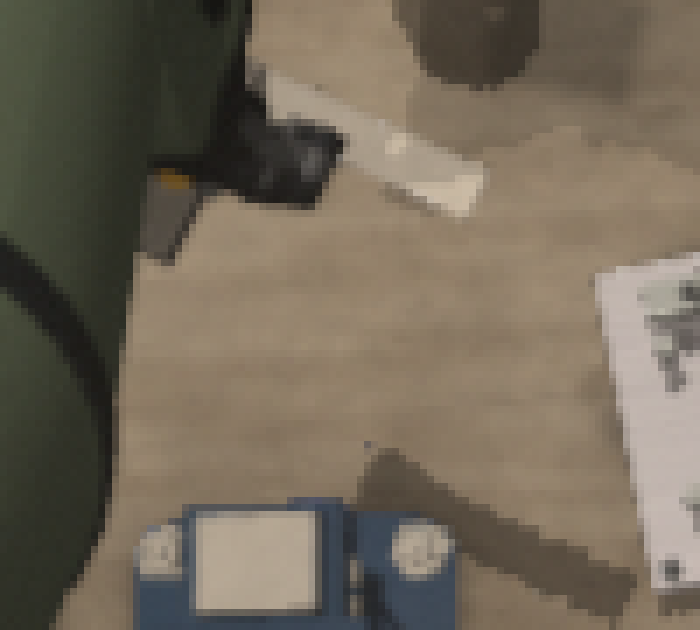

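Call:
apply_moves(commands=[[[-30,6,-15],[0,0,-6]],[[-66,10,-25],[0,0,-13]],[[-105,12,-25],[0,0,-20]],[[-144,12,-20],[0,0,-27]],[[-182,11,-10],[0,0,-33.5]]])

```text
clock: 12.07
position: [0.5044, -0.0382, 0.1364]
tool_rot: [3.137, -0.001, 1.74]
force: [1.1, -1.2, -0.9]
grip_width: 0.0176
```

Run:
```python
from h import *
togo([.4976,-.0527,.06],1.775); print(bot.observe()["grip_width"])
```

```text
at [ 0.5044 -0.0382  0.1364] [ 3.137e+00 -1.000e-03  1.740e+00] F [ 1.1 -1.2 -0.9] q [-0.15  0.47  0.14  2.01 -0.11  0.66  1.8 ]
go [-13.2  -9.5  76.3] [ 0.28 -0.07 -1.98]
0.017609366963959747
```

Call:
apply_moves(commands=[[[-8,-6,20],[0.1,0,-1]],[[-13,-9.5,45],[0.3,0,-2]],[[-13,-9.5,68],[0.3,-0.1,-2]],[[-13,-9.5,80],[0.3,-0.1,-2]],[[-13,-9.5,80],[0.3,-0.1,-2]]])

```text
clock: 12.48
position: [0.4954, -0.0525, 0.0534]
tool_rot: [-3.136, -0.001, 1.775]
force: [-1.2, -0.0, -2.7]
grip_width: 0.0174
```

Run:
```python
from h import *
im,d=grab_frame("top");crop(im,205,145,110,95,7,"pics/n1.png")
im,d=grab_frame("side");crop(im,210,160,80,80,8,"pics/n2.png")
togo([.4976,-.0527,.02],1.775); print(bot.observe()["grip_width"])
```

```text
at [ 0.497  -0.0525  0.0559] [-3.14   0.     1.775] F [ 0.3  0.4 -1.1] q [-0.09  0.61  0.1   2.06 -0.12  0.48  1.88]
go [-0.3  0.6 35.9] [-0.12  0.01  0.01]
0.01721664572199413
```

View pics/n1.png

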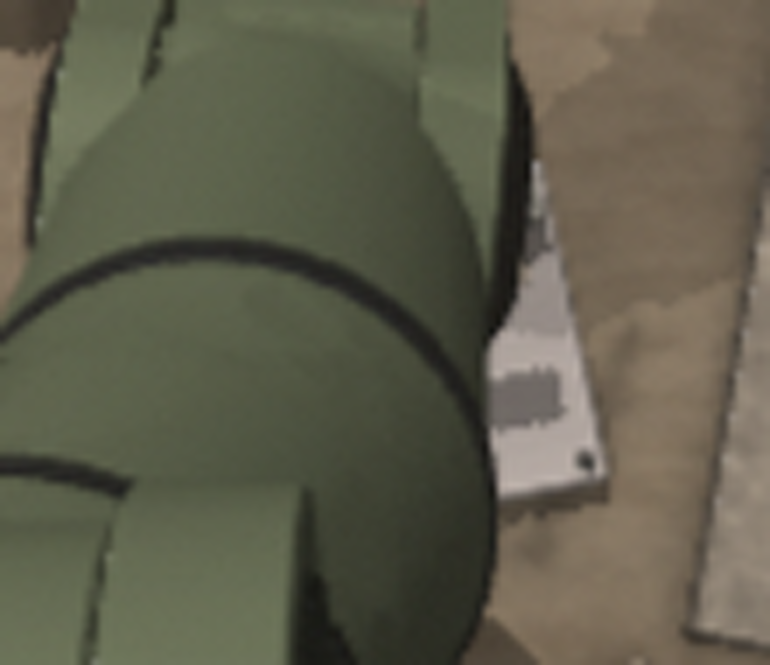

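View pics/n2.png

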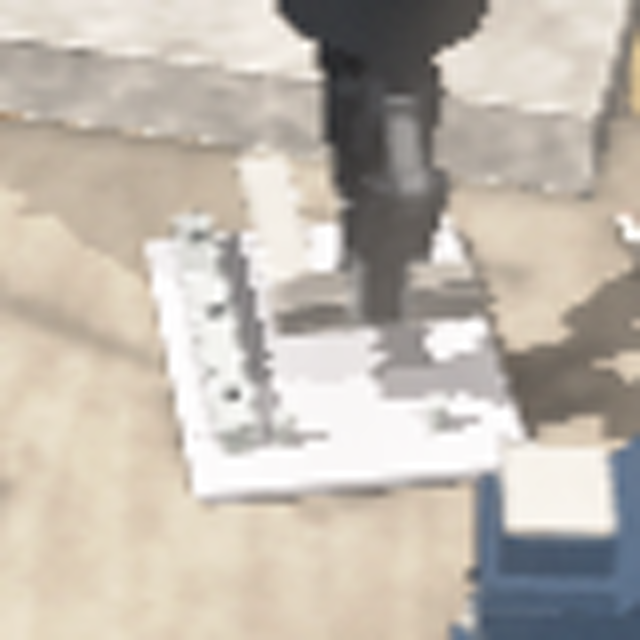

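Call:
apply_moves(commands=[[[0,0.5,15],[0,0,0]],[[0,0.5,28],[-0.1,0,0]],[[0,0.5,34],[-0.1,0,0]],[[0,0.5,37],[-0.1,0,0]],[[0,0.5,37],[-0.1,0,0]]])

```text
clock: 13.0
position: [0.4975, -0.0523, 0.0191]
tool_rot: [-3.141, 0.0, 1.775]
force: [-1.0, -0.7, -1.3]
grip_width: 0.0179
```

Call:
apply_moves(commands=[[[0,0,0],[0,0,0]],[[0,0,0],[0,0,0]]])

```text
clock: 13.17
position: [0.4979, -0.0523, 0.0199]
tool_rot: [3.141, 0.0, 1.775]
force: [0.5, 0.5, -1.2]
grip_width: 0.0174
```

Run:
```python
from h import *
im,d=grab_frame("side");crop(im,210,160,80,80,8,"pics/n3.png")
togo([.4976,-.0527,.015],1.775); print(bot.observe()["moment"])
```

```text
at [ 0.4979 -0.0523  0.0198] [3.141 0.    1.775] F [ 0.5 -0.2 -1.7] q [-0.07  0.68  0.08  2.06 -0.13  0.4   1.88]
go [-0.3 -0.4  4.8] [0.03 0.02 0.02]
[ 0.05005204 -0.02435161 -0.03132754]
```

View pics/n3.png

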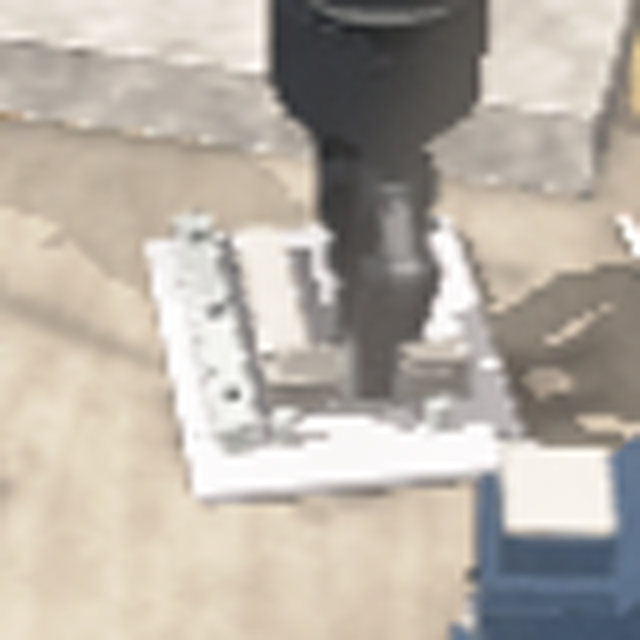

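Call:
apply_moves(commands=[[[0,0,2],[0,0,0]],[[0,0,4],[0,0,0]],[[0,0,4],[0,0,0]],[[0,0,4],[0,0,0]]])

```text
clock: 13.55
position: [0.4978, -0.0523, 0.0157]
tool_rot: [3.141, 0.0, 1.775]
force: [0.7, -0.1, -1.3]
grip_width: 0.0174
```

Call:
apply_moves(commands=[[[0,0,0.5],[0,0,0]],[[0,0,1],[0,0,0]],[[0,0,1],[0,0,0]]])

```text
clock: 13.8
position: [0.4978, -0.0524, 0.0147]
tool_rot: [3.141, 0.0, 1.775]
force: [-0.6, -0.0, -0.7]
grip_width: 0.0175
```

Call:
apply_moves(commands=[[[0,0,0.5],[0,0,0]],[[0,0,1],[0,0,0]],[[0,0,1],[0,0,0]]])

```text
clock: 14.05
position: [0.4978, -0.0524, 0.0146]
tool_rot: [3.141, 0.0, 1.775]
force: [-6.6, 1.1, 26.9]
grip_width: 0.0175
```

Run:
```python
from h import *
togo([.4976,-.0527,.015],1.775)
```

```text
at [ 0.4978 -0.0524  0.0146] [3.141 0.    1.775] F [-6.6  1.1 26.9] q [-0.07  0.69  0.08  2.06 -0.13  0.39  1.88]
go [-0.3 -0.3 -0.4] [0.03 0.01 0.01]
```

Call:
apply_moves(commands=[[[0,0,0],[0,0,0]],[[0,1,0],[0,0,0]],[[0,3,0],[0,0,0]],[[0,5,0],[0,0,0]],[[0,5,0],[0,0,0]]])

```text
clock: 14.47
position: [0.5012, -0.0517, 0.0146]
tool_rot: [-3.139, -0.0, 1.775]
force: [-11.7, -1.0, 18.0]
grip_width: 0.0168
```

Call:
apply_moves(commands=[[[0,0,0.1],[0,0,0]],[[0,0.5,0.1],[0,0,0]],[[0,1,0.1],[0,0,0]],[[0,1,0.1],[0,0,0]]])

```text
clock: 14.8
position: [0.5012, -0.0517, 0.0147]
tool_rot: [-3.137, -0.001, 1.774]
force: [-9.7, -0.7, 16.2]
grip_width: 0.0174
```

Call:
apply_moves(commands=[[[0,0,-0.6],[-0.2,0,0]],[[0,0,-0.6],[-0.2,0,0]],[[0,0,-0.6],[-0.2,0,0]]])

```text
clock: 15.05
position: [0.5013, -0.0517, 0.0151]
tool_rot: [-3.14, -0.001, 1.774]
force: [-0.2, -0.2, -1.2]
grip_width: 0.0177
```

Call:
apply_moves(commands=[[[0,1,0],[0,0,0]],[[0,2,0],[0,0,0]],[[0,3,0],[0,0,0]],[[0,3.5,0],[0,0,0]],[[0,3.5,0],[0,0,0]]])

```text
clock: 15.47
position: [0.5048, -0.0509, 0.0151]
tool_rot: [-3.14, -0.001, 1.774]
force: [-0.1, 0.1, -1.2]
grip_width: 0.0174
```

Call:
apply_moves(commands=[[[0,0.5,0],[0,0,0]],[[0,1,0],[0,0,0]],[[0,1,0],[0,0,0]]])

```text
clock: 15.72
position: [0.505, -0.0509, 0.0149]
tool_rot: [-3.138, -0.001, 1.774]
force: [-5.0, -0.7, 1.8]
grip_width: 0.0172
```

Call:
apply_moves(commands=[[[0,0.8,-0.1],[0,0,0]],[[0,1.4,-0.1],[0,0,0]],[[0,1.4,-0.1],[0,0,0]]])

```text
clock: 15.97
position: [0.505, -0.0509, 0.0148]
tool_rot: [-3.136, -0.001, 1.774]
force: [-8.3, -1.1, 2.6]
grip_width: 0.0171
```

Run:
```python
from h import *
im,d=grab_frame("side");crop(im,215,170,65,60,12,"pics/o1.png")
im,d=grab_frame("top");crop(im,215,150,95,80,8,"pics/o2.png")
s=bot.observe();print(s["position"],s["tool_rot"],s["force"],s["moment"])
```

```text
[ 0.50501532 -0.05091862  0.01480026] [-3.13579186e+00 -1.22429435e-03  1.77380095e+00] [-7.51955608 -1.95509396  2.67677805] [-0.39925653  1.67761915  0.07387858]
```

View pics/o1.png

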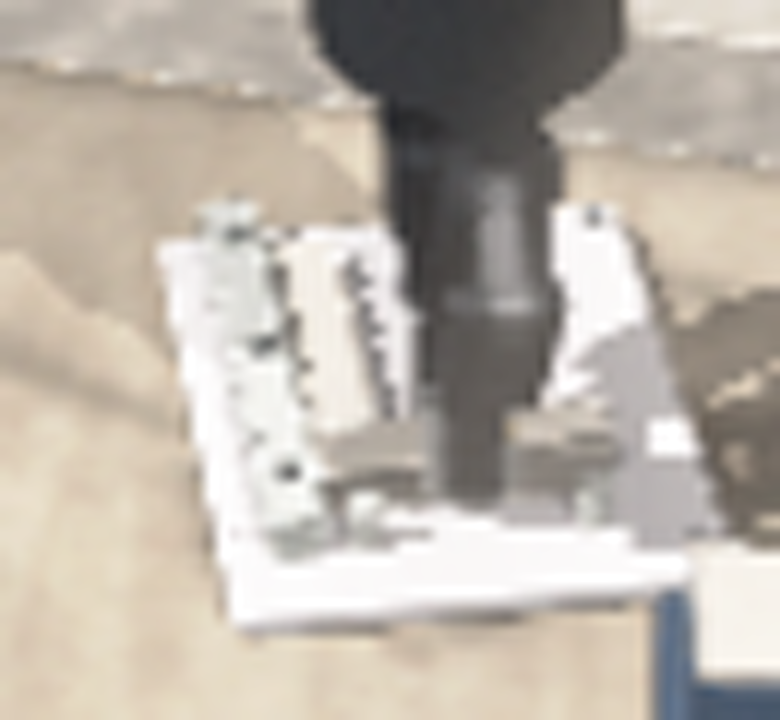

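View pics/o2.png

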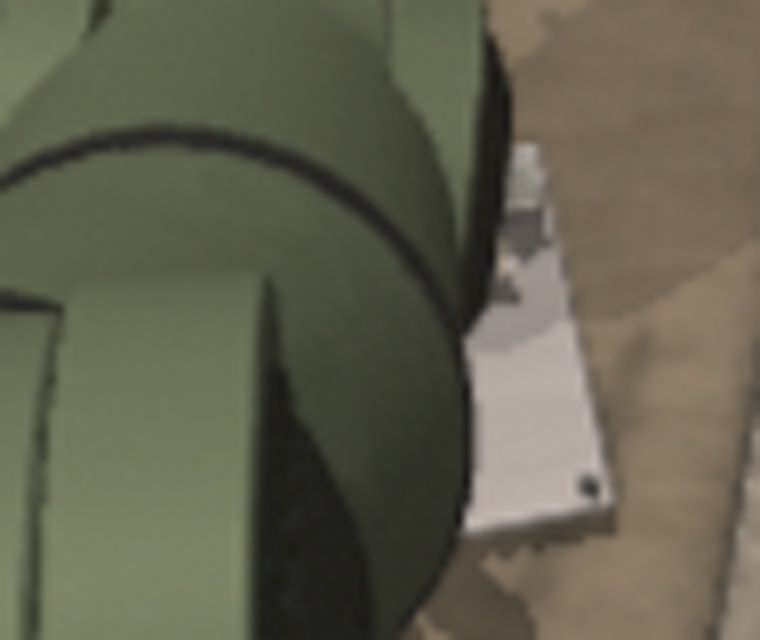

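Call:
apply_moves(commands=[[[0,1.2,-0.2],[0,0,-0.3]],[[0,1.2,-0.2],[0,0,-0.6]],[[0,1.2,-0.2],[0,0,-0.6]]])

```text
clock: 16.32
position: [0.505, -0.051, 0.0148]
tool_rot: [-3.133, -0.002, 1.784]
force: [-6.8, -2.2, 1.8]
grip_width: 0.0174
```

Run:
```python
from h import *
s=bot.observe();print(s["position"],s["tool_rot"],s["force"],s["moment"])
```

```text
[ 0.50499008 -0.05104629  0.01482546] [-3.13346064e+00 -1.56652404e-03  1.78382815e+00] [-6.80753328 -2.21519798  1.84727251] [-0.46263257  1.42649661 -0.19666297]
```

Call:
apply_moves(commands=[[[1,1.2,-0.1],[-0.2,0,0]],[[2,1.2,-0.1],[-0.4,0,0]],[[3,1.2,-0.1],[-0.4,0,0]],[[4.5,1.2,-0.1],[-0.4,0,0]],[[4.5,1.2,-0.1],[-0.4,0,0]]])

```text
clock: 16.73
position: [0.5042, -0.0471, 0.0147]
tool_rot: [-3.139, -0.001, 1.783]
force: [-5.8, -4.2, 0.6]
grip_width: 0.0177
```

```bash
cat > st.py <<'E'
from h import *
s=bot.observe();c,q=np.cos(.21),np.sin(.21);F=s["force"];d=s["position"][:2]-[.5146,-.0844]
print(s["position"].round(4),s["tool_rot"].round(4),"Fjig",(c*F[0]+q*F[1]).round(1),(c*F[1]-q*F[0]).round(1),F[2].round(1),"M",s["moment"].round(2),"loc",((c*d[0]+q*d[1])*1e3).round(1),((c*d[1]-q*d[0])*1e3).round(1),s["grip_width"])
E
python3 st.py
```

```text
[ 0.5042 -0.0471  0.0147] [-3.1385e+00 -1.3000e-03  1.7829e+00] Fjig -6.6 -2.9 0.6 M [-0.98  1.31 -0.19] loc -2.4 38.7 0.01772615318899871
```

Call:
apply_moves(commands=[[[1,1.2,-0.1],[-0.1,0,0]],[[1.8,1.2,-0.1],[-0.1,0,0]],[[2.5,1.2,-0.1],[-0.1,0,0]],[[2.5,1.2,-0.1],[-0.1,0,0]]])

```text
clock: 17.07
position: [0.5039, -0.0454, 0.0147]
tool_rot: [-3.138, -0.001, 1.782]
force: [-4.8, -7.1, 1.1]
grip_width: 0.0176
```

```bash
python3 st.py
```

```text
[ 0.5039 -0.0454  0.0147] [-3.1383e+00 -7.0000e-04  1.7817e+00] Fjig -6.2 -6.0 1.1 M [-1.37  1.25 -0.2 ] loc -2.4 40.4 0.01756216380154761
```

Call:
apply_moves(commands=[[[1.2,1.2,-0.1],[-0.1,0,0]],[[1.8,1.2,-0.1],[-0.1,0,0]],[[2.4,1.2,-0.1],[-0.1,0,0]],[[2.4,1.2,-0.1],[-0.1,0,0]]])

```text
clock: 17.4
position: [0.5036, -0.044, 0.0147]
tool_rot: [-3.138, 0.0, 1.78]
force: [-6.6, -7.3, 1.8]
grip_width: 0.0175
```

```bash
python3 st.py
python3 - <<'E'
from h import *
im,d=grab_frame("side");crop(im,215,170,65,60,12,"pics/p1.png")
E
```

```text
[ 0.5036 -0.044   0.0147] [-3.1382  0.      1.7802] Fjig -7.9 -5.8 1.8 M [-1.61  1.28 -0.15] loc -2.3 41.8 0.01746535215443087
```

View pics/p1.png

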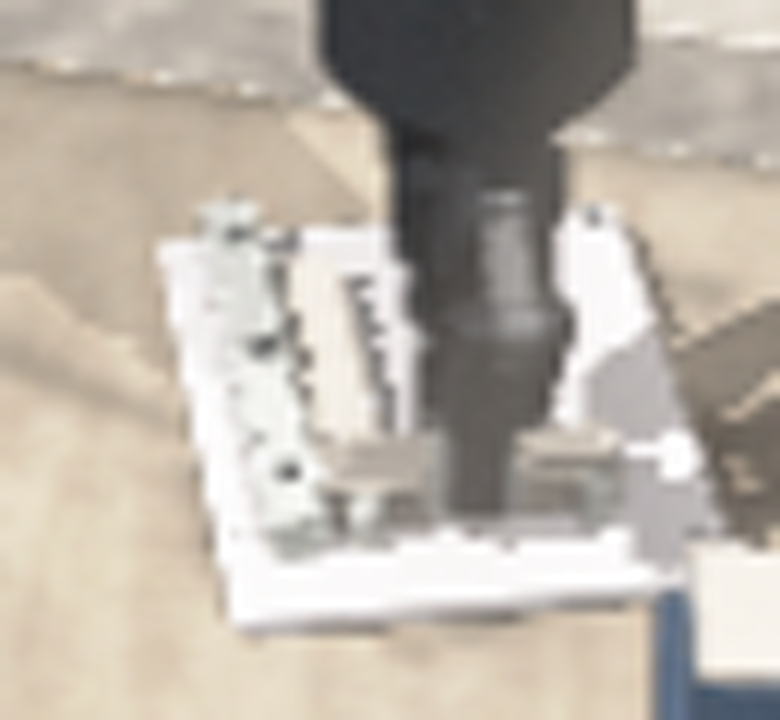

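Call:
apply_moves(commands=[[[1,1.2,-0.2],[-0.1,0,0]],[[1.6,1.2,-0.2],[-0.1,0,0]],[[2,1.2,-0.2],[-0.1,0,0]],[[2,1.2,-0.2],[-0.1,0,0]]])

```text
clock: 17.78
position: [0.5035, -0.0438, 0.0148]
tool_rot: [-3.138, 0.002, 1.778]
force: [-4.5, -13.4, -1.6]
grip_width: 0.0174
```

```bash
python3 st.py
```

```text
[ 0.5035 -0.0438  0.0148] [-3.1382e+00  1.6000e-03  1.7783e+00] Fjig -7.2 -12.2 -1.6 M [-2.82  0.9  -0.01] loc -2.3 42.0 0.01735702071900897
```

Call:
apply_moves(commands=[[[2.2,1.3,0],[-0.1,0,0]],[[2.6,1.3,0],[-0.1,0,0]],[[2.6,1.3,0],[-0.1,0,0]],[[2.6,1.3,0],[-0.1,0,0]],[[2.6,1.3,0],[-0.1,0,0]]])

```text
clock: 18.2
position: [0.5035, -0.0437, 0.0147]
tool_rot: [-3.138, 0.004, 1.776]
force: [-4.3, -16.9, 1.2]
grip_width: 0.0175
```

```bash
python3 st.py
python3 - <<'E'
from h import *
im,d=grab_frame("side");crop(im,215,170,65,60,12,"pics/q1.png")
im,d=grab_frame("top");crop(im,215,150,95,80,8,"pics/q2.png")
E
python3 st.py
```

```text
[ 0.5035 -0.0437  0.0147] [-3.1384  0.0039  1.7758] Fjig -7.8 -15.6 1.2 M [-3.76  0.99  0.03] loc -2.3 42.1 0.017520645733680076
[ 0.5035 -0.0437  0.0147] [-3.1384  0.0039  1.7758] Fjig -8.1 -16.4 1.1 M [-3.79  0.97  0.04] loc -2.3 42.1 0.01752627747459737
```

View pics/q1.png

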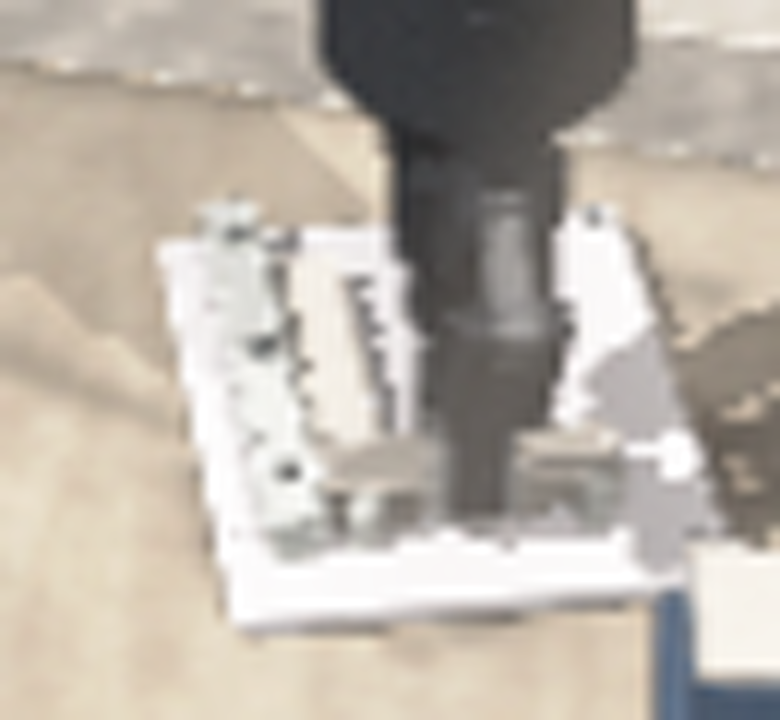

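View pics/q2.png

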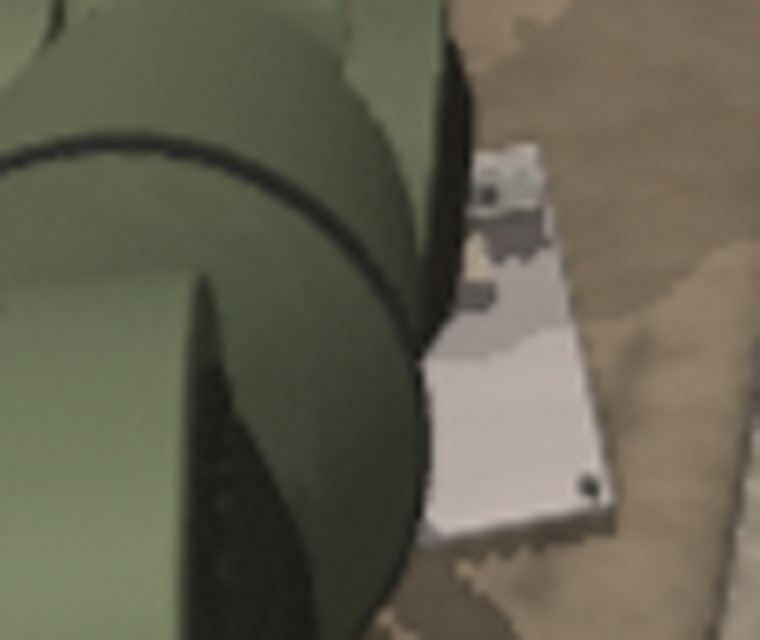

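Run:
```python
from h import *
o=(.5146,-.0844);y=.204
f=lambda x,yy,z:[*sqpt(o,y,x/1e3,yy/1e3),z]
top={"rail top end":f(37.5,-73,.024),"rail foot end":f(37.5,-73,.01),"rail top@-52":f(37.5,-52.5,.024),"blade far":f(37.5,-52.5,.0185),"blade near":f(18.5,-52.5,.0185),"stud1":f(27,56.5,.024),"stud2":f(-30,56.5,.024),"stock far back":f(37.5,52.5,.024),"stock near back":f(-37.5,52.5,.024),"blade root":f(37.5,32.5,.0185),"rail top root":f(37.5,32.5,.024)}
for n,(ox,oy,k,img) in dict(top=(215,150,8,"q2"),side=(215,170,12,"q1")).items():
    P=proj(n,list(top.values())); U=(P-[ox,oy]+.5)*k-.5
    im=cv2.imread(f"pics/{img}.png")
    for a,u in zip(top,U):
        print(n,a,u.round(0)); cv2.drawMarker(im,tuple(int(t) for t in u.round()),(0,0,255),0,12,1)
    cv2.imwrite(f"pics/{img}m.png",im)
```

```text
top rail top end [541. 206.]
top rail foot end [537. 215.]
top rail top@-52 [479. 218.]
top blade far [478. 221.]
top blade near [490. 277.]
top stud1 [157. 313.]
top stud2 [191. 484.]
top stock far back [163. 279.]
top stock near back [207. 504.]
top blade root [223. 271.]
top rail top root [223. 268.]
side rail top end [243. 197.]
side rail foot end [243. 240.]
side rail top@-52 [253. 242.]
side blade far [253. 259.]
side blade near [325. 253.]
side stud1 [355. 500.]
side stud2 [586. 480.]
side stock far back [310. 494.]
side stock near back [613. 467.]
side blade root [299. 460.]
side rail top root [299. 443.]
```

View pics/q2m.png

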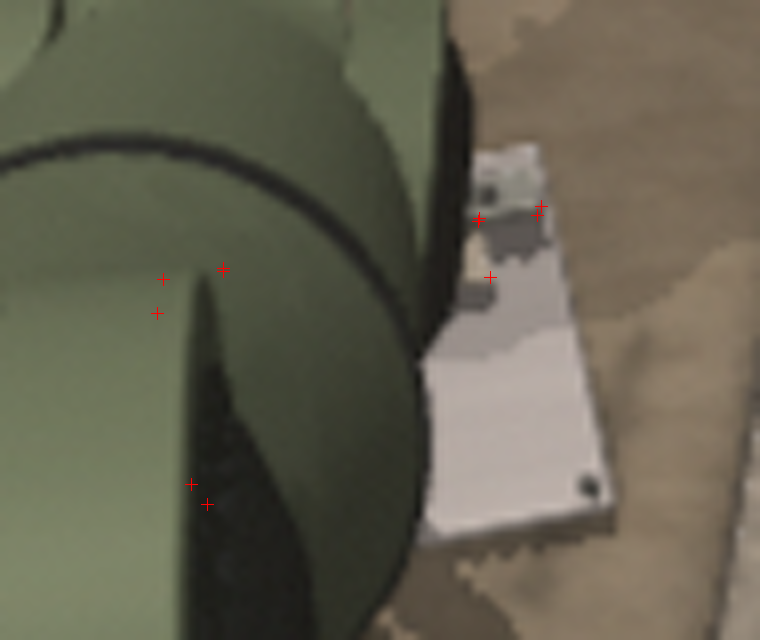

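View pics/q1m.png

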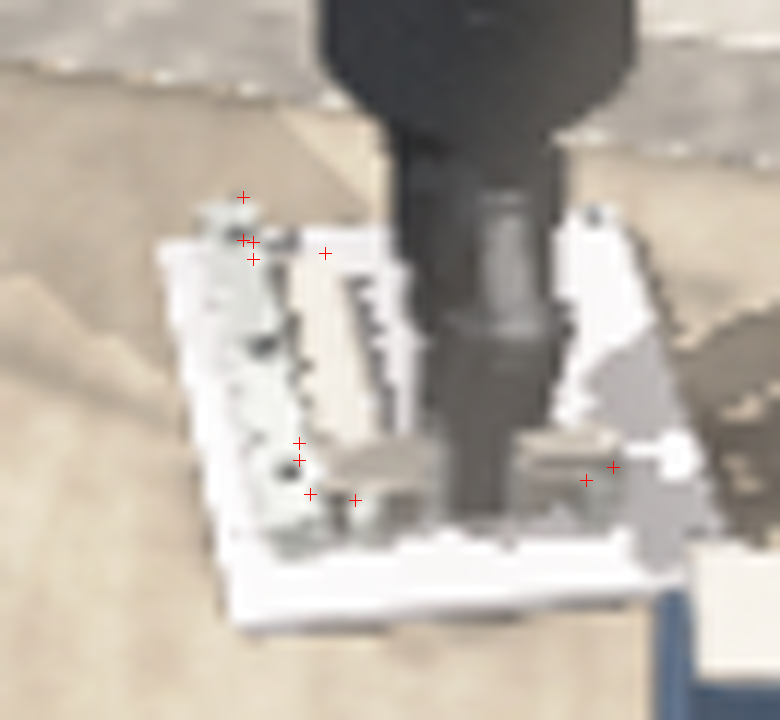

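```bash
python3 - <<'E'
from h import *
im,d=grab_frame("top");a=im[165:190,265:290].astype(float);a=np.clip((a/255)**.5*255,0,255).astype(np.uint8)
cv2.imwrite("pics/r1.png",cv2.resize(a[:,:,::-1],None,fx=24,fy=24,interpolation=0))
t=np.load("pics/top0.npz")["im"][165:190,265:290];a=np.clip((t/255.)**.5*255,0,255).astype(np.uint8)
cv2.imwrite("pics/r0.png",cv2.resize(a[:,:,::-1],None,fx=12,fy=12,interpolation=0))
o=(.5146,-.0844)
for n,x,y,z in(("far",37.5,-52.5,.0185),("near",18.5,-52.5,.0185),("railtop",37.5,-52.5,.024)):
    print(n,((proj("top",[*sqpt(o,.204,x/1e3,y/1e3),z])[0]-[265,165]+.5)*24).round())
E
python3 st.py
```

```text
far [236. 306.]
near [271. 474.]
railtop [239. 296.]
[ 0.5036 -0.0437  0.0147] [-3.1384  0.0039  1.7758] Fjig -8.8 -16.0 1.6 M [-3.77  0.96  0.02] loc -2.3 42.1 0.017500533065586625
```

View pics/r1.png

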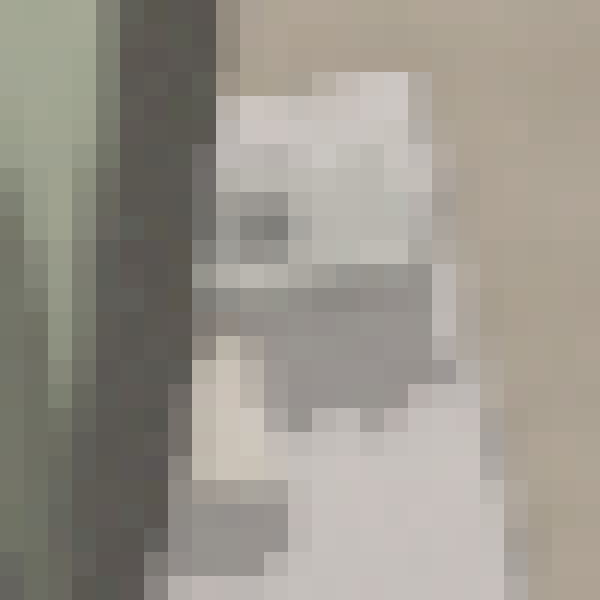

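```bash
python3 -c "
from workcell import order
print(order.job_done())"; python3 st.py
```

```text
the job is handed in; nothing more can be done
None
the job is handed in; nothing more can be done
```

I've handed the job in with both squares placed; the hand-in itself gives no verdict.

- **Reject square:** the bar-tagged square is in the reject tray and let go. After I released it, both camera views showed it lying flat and clear of the walls.
- **Good square:** the round-tagged square is held by its stock in the corner jig. I pushed it onto the rail with about 8 N first, then onto the studs. At hand-in I read about 8–9 N across the rail, 16 N towards the studs and 1.6 N on the plate. The 16 N includes some friction along the rail. The pose and push held steady over the last several readings.
- **Last checks:** in the top view the near corner of the blade end was within about 1 mm of its computed home position. The tool's yaw was within about 0.001 rad of the jig's measured yaw, which is itself good to about 0.005 rad.

**What disagreed or went wrong:**
- The first attempt to grip the good square closed just above the stock. I opened the fingers, went lower and gripped it again.
- On first touching the plate, the square pressed down with about 27 N. I eased that off before pushing on the rail.
- The side camera's calibration looked about 3 mm off at the jig, so I relied on the top view and the contact forces.
- The gripper reads 17.5 mm on the 20 mm stock.
- I took no separate picture of the screwdriver, tape roll or brass block at the end, but no move was aimed near them.

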